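# Hang the spacer bracket and stow the headset spacer

## Task

Hang the aluminium peg bracket on the screw that sticks out of the pegboard: pass its keyhole over the screw head, pull it down until the narrow slot is fully home on the screw, and leave it hanging straight. Once it hangs by itself, take the taller of the two chrome headset spacers from the bench and put it over the bracket's upright post, right down on the arm. Leave everything else on the bench where it is.

Things in the scene. Friction and masses are not known exactly. Their poses are not given: they have to be found in the camera images.
- bracket: Loose aluminium bracket, about 0.25 kg (varies), standing on the bench. L shape in its own frame: back plate 4 mm thick, 56 mm wide (y), 98 mm tall (z 0 to 98), its middle plane at x = +28 mm; arm 22 mm wide, 10 mm thick on the underside, from x = -42 to +26 mm; upright square post 14 x 14 mm at x = -30 mm from z = 10 to 58 mm. Origin on the underside, z up; +x is the direction the back plate faces, to be turned to the board.
- bracket_post (a point): Centre of the bracket's square post, half-way up (24 mm above the arm's top); axes as the bracket's. The place to grip: pinch it across y from above (the plate is 56 mm away, so there is room).
- post_seat (a point): Foot of the post, on the arm's top face (24 mm below bracket_post); the spacer rests here. Axes as the bracket's.
- keyhole (a point): Centre of the keyhole's wide opening (25 mm across, octagonal) in the middle plane of the back plate: 58 mm in +x and 16 mm in +z from bracket_post. Axes as the bracket's.
- slot_end (a point): Where the screw's neck axis lies when the bracket hangs fully home: 24.5 mm above keyhole, at the closed top end of the 11 mm wide slot that runs up from the wide opening. Axes as the bracket's.
- screw_neck (a point): Steel screw fixed in the pegboard: neck 7 mm in diameter, round head 18 mm in diameter and 5 mm thick whose underside stands 9 mm off the board. This point is on the screw's axis, 4.5 mm off the board; its x axis runs along the screw straight into the board, z is up.
- pegboard: Fixed upright pegboard panel on the bench, 340 mm wide, from 30 to 235 mm above the bench, 12 mm thick. Origin on the bench at the foot of the face; x points into the board, the face looks to -x; in y it runs from -150 to +190 mm. A spoke key hangs on a hook 20 mm proud of the face at y = +155 mm, 200 mm up; the screw is within 40 mm of y = 0. Tall: swing the arm over it or round it.
- spacer_tall_mid (a point): Centre (half-way up) of the taller chrome ring: outer diameter 36, bore 29, height 20 mm, lying flat on the bench, about 40 g. It goes over the post.
- spacer_short_mid (a point): Centre of the shorter chrome ring: outer diameter 36, height 8 mm. Bystander, stays on the bench.
- gauge_mid (a point): Steel tire pressure gauge lying on the bench, 64 mm in diameter, 26 mm high with a stub and a small black knob; centre half-way up. Bystander.
- bottle_mid (a point): Blue plastic bottle standing, 64 mm in diameter, 170 mm tall; centre half-way up. Bystander.
- mount_mid (a point): Black plastic light mount, about 36 x 34 x 30 mm; centre half-way up. Bystander.
- wrench_mid (a point): Steel wrench, 160 mm long, lying flat; middle of it. Bystander.
- lever_mid (a point): Black plastic tire lever, 115 mm long, lying flat; middle of it. Bystander.
There are look-alikes about, which are no part of the job. What is shaped like the part that bears spacer_tall_mid but blue or yellow is not meant. Leave any blue look-alike of the bracket alone.

How it is judged:
By the outcome, as a careful person would: the job done as asked, in the order asked, and still so for the second after the job is handed in, with the robot touching nothing.
It also fails if it takes over 72 s, if anything falls off the work surface, if the arm or the gripper's body presses on something with over 40 N, if the wrist force passes 120 N, or if a joint passes its speed limit or range.

## Robot

A 6-joint arm with a two-finger parallel gripper is mounted at the origin on the work surface. World frame = base frame: x ahead of the robot, y to its left, z up, the work surface at z = 0. Lengths are in m, angles in rad, forces in N, time in s.
With the tool pointing down it reaches from about 0.25 to 0.775 m from the base axis. Payload 4 kg.
Tool frame: the origin (TCP) lies midway between the tips of the shut fingers; the grasp point (between the pads) lies 19 mm behind it; z points along the fingers, y is the direction in which the jaws open and shut (so a half turn about z gives the same grasp; the last joint's range is limited). The gripper opens to 94 mm and grips with 3 to 60 N. Pads are 16 mm wide; open, the fingers measure 119 mm over their backs; the gripper's body (75 mm by 177 mm) begins 78 mm behind the grasp point.
Start: joints at [1.226, 0.087, 1.371, -0, 1.684, -0.103], TCP at [0.132, 0.534, 0.185] pointing down, gripper open.
Joint ranges: [-3.1, 3.1], [-0.76, 2.03], [0.27, 2.55], [-1.08, 4.22], [0.17, 2.65], [-2.57, 2.57]. Speed limits (rad/s): [2.79, 2.79, 3.14, 3.14, 3.14, 3.14].

## Interface

Orientations are given as [roll, pitch, yaw] about the fixed x, y, z axes, in that order (R = Rz(yaw) Ry(pitch) Rx(roll)).
In Python, from bench import robot, cams gives the robot as it stands.
- The arm moves only by the tool step_arm, never from a script. Its argument "plan" is a list that holds one entry, the list of rows, each a list of 5 numbers: the shift along the world's x, y, z in mm, then the turn about the world's z in rad, then the opening in per cent of the stroke, from 0 (shut) to 100 (fully open). In form: [[[tx, ty, tz, turn, fingers], ...]]. A call has 1 to 8 rows; each row is the pose to reach, as a shift and turn from the pose commanded when the call began; what a row does not reach only later rows make up. A row lasts 1/12 s, in which the tool goes at most 41.7 mm and 7.16 degrees, less where a joint would pass 70% of its speed; a pose out of reach is approached as far as the arm can. A call with a gripper value outside its range is refused whole. The fingers move at their own pace and stop on an object; the grip force is fixed at half the most. Time passes only in rows, so rows that repeat a pose let the fingers close. It gives the time, the measured TCP pose, the force and the opening at its end, in the units of the state.
- robot.get_obs(): the state, without advancing time (a new reading comes with each control period).
- cams.snapshot(name): name is "scene" or "top" or "wrist"; returns a dict with "frame" (400x640x3 uint8, red, green, blue), "camera_matrix" (3x3 intrinsics, pixels), "k1" (the pictures are not rectified: a ray, as slopes to the right and down, at radius r is drawn at 1 + k1 r^2 times it, then the intrinsics apply), "origin" and "attitude" of the camera in the world; the wrist camera has in their place "T_tool_cam" (4x4, takes a point from camera to tool coordinates, whose origin is the TCP and whose axes are the flange's). Camera axes: x right, y down, z forward; pixel columns grow to the right and rows downward; lengths in m; the calibration is good to about 2 mm. A picture is of the moment at which its call begins: read the wrist's pose just before it. There is no depth.
- robot.close_job(): hands the job in, once; it reports no verdict.
The state is a dict: "time": time; "joint_positions": joint angles; "qvel": joint speeds; "joint_torque": joint torques, N m; "tool_pos": TCP position; "ee_rot": TCP orientation; "wrist_force": force on the tool from outside, world axes, zero at the start; "wrist_torque": the same for the moment, N m; "width": finger opening in m.
Only numpy, scipy, OpenCV 4.12 (cv2) and the standard library are available. Lean on these libraries where they do the work, as an engineer would, in place of code of your own. Each camera call takes 0.05 s, during which the arm holds its last target. There are 200 camera calls.

## Working session

There is one attempt and no reset: what is moved stays moved. The work goes in short steps, Python scripts to look and compute and a tool call to move; the robot and the scene stay as the last step left them, time stands still between calls to the robot, and variables do not carry over. Pictures are saved under pics/ and viewed, about 8 in all and at most 12, crops included, and the job is handed in when it is done.

Besides the shell and the picture viewer there is one more tool, called after "Call:" by a JSON object that holds its "name" and its "arguments". step_arm: Moves the arm, as the interface text tells. Its arguments: {"type":"object","properties":{"plan":{"type":"array"}},"required":["plan"]}

```bash
ls; mkdir -p pics
cat > h.py <<'E'
from bench import robot, cams
import numpy as np, cv2
from scipy.spatial.transform import Rotation as Ro
def snap(name,save=None):
    o=robot.get_obs(); s=cams.snapshot(name)
    if 'T_tool_cam' in s:
        T=np.eye(4); T[:3,:3]=Ro.from_euler('xyz',o['ee_rot']).as_matrix(); T[:3,3]=o['tool_pos']
        T=T@np.array(s['T_tool_cam']); s['R'],s['o']=T[:3,:3],T[:3,3]
    else:
        a=np.array(s['attitude']); s['R']=a if a.shape==(3,3) else Ro.from_euler('xyz',a).as_matrix(); s['o']=np.array(s['origin'])
    if save: cv2.imwrite('pics/'+save+'.png',s['frame'][:,:,::-1]); np.save('pics/'+save+'.npy',s,allow_pickle=True)
    return s
def load(n): return np.load('pics/'+n+'.npy',allow_pickle=True).item()
def ray(s,u,v):
    K=np.array(s['camera_matrix']); d=np.array([(u-K[0,2])/K[0,0],(v-K[1,2])/K[1,1]]); x=d.copy()
    for _ in range(20): x=d/(1+s['k1']*(x@x))
    r=s['R']@np.array([x[0],x[1],1]); return s['o'],r/np.linalg.norm(r)
def plane(s,u,v,z,ax=2):
    o,r=ray(s,u,v); return o+r*(z-o[ax])/r[ax]
def tri(*obs):
    A=np.zeros((3,3));b=np.zeros(3);R=[ray(*q) for q in obs]
    for o,r in R:
        P=np.eye(3)-np.outer(r,r);A+=P;b+=P@o
    X=np.linalg.solve(A,b); return X,[np.linalg.norm((np.eye(3)-np.outer(r,r))@(X-o))*1e3 for o,r in R]
def proj(s,X):
    c=s['R'].T@(np.array(X)-s['o']);x=c[:2]/c[2];x=x*(1+s['k1']*(x@x));K=np.array(s['camera_matrix'])
    return np.array([K[0,0]*x[0]+K[0,2],K[1,1]*x[1]+K[1,2]])
E
python3 - <<'E'
from h import *
np.set_printoptions(precision=3,suppress=True)
for n in ['scene','top','wrist']:
    s=snap(n,n+'0'); print(n,s['o'],s['R'],s['camera_matrix'],s['k1'])
print(robot.get_obs())
E
```

```text
pics
scene [1.012 0.475 0.784] [[-0.776  0.458 -0.434]
 [ 0.631  0.568 -0.528]
 [ 0.005 -0.684 -0.73 ]] [[413.155   0.    324.334]
 [  0.    413.155 192.727]
 [  0.      0.      1.   ]] -0.047526588427663
top [ 0.438 -0.008  1.355] [[-0.028 -0.991  0.13 ]
 [-0.999  0.031  0.018]
 [-0.022 -0.129 -0.991]] [[456.4     0.    323.138]
 [  0.    456.4   197.229]
 [  0.      0.      1.   ]] -0.012258101415655523
wrist [0.052 0.555 0.384] [[ 0.239  0.932  0.272]
 [ 0.971 -0.229 -0.069]
 [-0.002  0.28  -0.96 ]] [[322.599   0.    322.935]
 [  0.    322.599 198.459]
 [  0.      0.      1.   ]] -0.024492007635761075
{'time': 0.15, 'joint_positions': array([ 1.226,  0.088,  1.372, -0.   ,  1.684, -0.103]), 'qvel': array([-0.001, -0.002, -0.003,  0.001,  0.   , -0.001]), 'joint_torque': array([  0.002, -34.064, -30.279,   0.072,   0.031,  -0.   ]), 'tool_pos': array([0.132, 0.534, 0.184]), 'ee_rot': array([-3.14, -0.  ,  2.9 ]), 'wrist_force': array([-1.14 , -0.478, -1.357]), 'wrist_torque': array([ 0.022,  0.044, -0.005]), 'width': 0.09398008229639133}
```

Run:
```python
import cv2,numpy as np
a=[cv2.imread(f'pics/{n}0.png') for n in ['scene','top']]
cv2.imwrite('pics/both.png',np.vstack([cv2.resize(a[0],(480,300)),cv2.resize(a[1],(480,300))]))
```

```text
(no output)
```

View pics/scene0.png

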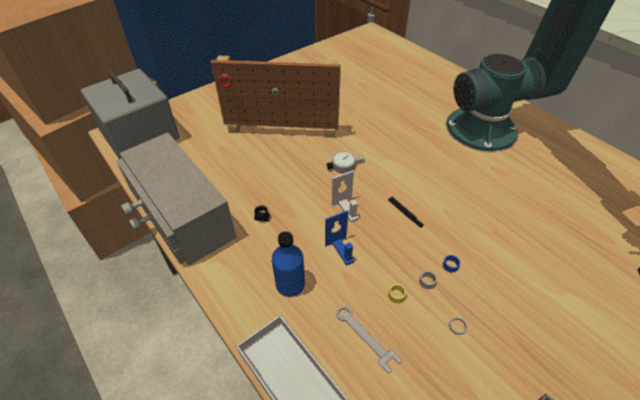

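View pics/top0.png

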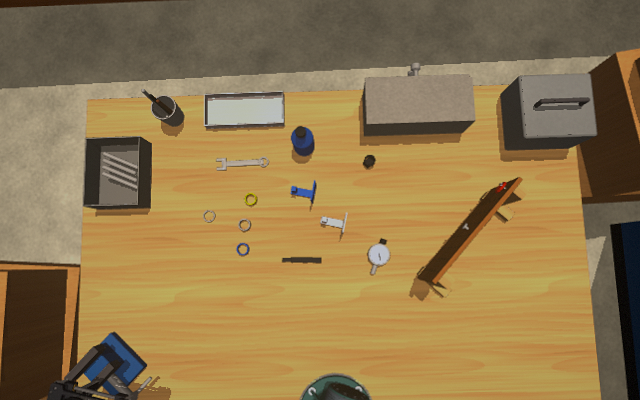

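The scene view shows the aluminium bracket at scene (345,197), top (335,222), with the blue look-alike beside it at scene (338,238). There are four rings in the scene view: chrome (428,280), chrome (458,326), blue (452,263) and yellow (398,293). The screw is at scene (275,91), top (466,227), and the board faces +x+y. I'll take rough positions first, plus an enlarged crop to confirm the candidates.

Run:
```python
from h import *
np.set_printoptions(precision=3,suppress=True)
S,T=load('scene0'),load('top0')
print('screw',tri((S,275,91),(T,466,227)))
print('ring A',tri((S,428,280),(T,245,225)),'ring B',tri((S,458,326),(T,209.5,215.5)))
print('post top',tri((S,352,203),(T,324,221)))
for n,z in [('gauge',.02)]: print(plane(T,378,255,z))
print('board ends', plane(T,420,281,.235),plane(T,520,180,.235))
a=S['frame'][160:360,310:490]; b=S['frame'][50:140,200:350]; c=T['frame'][170:270,190:350]
r=lambda i,w,h:cv2.resize(i,(w,h),interpolation=cv2.INTER_CUBIC)
im=np.hstack([r(a,540,600),np.vstack([r(b,260,156),r(c,260,163),np.zeros((281,260,3),np.uint8)])])
cv2.imwrite('pics/crop1.png',im[:,:,::-1])
```

```text
screw (array([ 0.505, -0.357,  0.157]), [np.float64(0.3042130722474055), np.float64(0.3042130722473282)])
ring A (array([0.538, 0.252, 0.006]), [np.float64(1.3861733817984063), np.float64(1.3861733817985644)]) ring B (array([0.57 , 0.36 , 0.001]), [np.float64(2.0832114320548007), np.float64(2.0832114320547475)])
post top (array([0.543, 0.013, 0.05 ]), [np.float64(3.2703533562019773), np.float64(3.2703533562019382)])
[ 0.44  -0.138  0.02 ]
board ends [ 0.374 -0.215  0.235] [ 0.613 -0.475  0.235]
```

View pics/crop1.png

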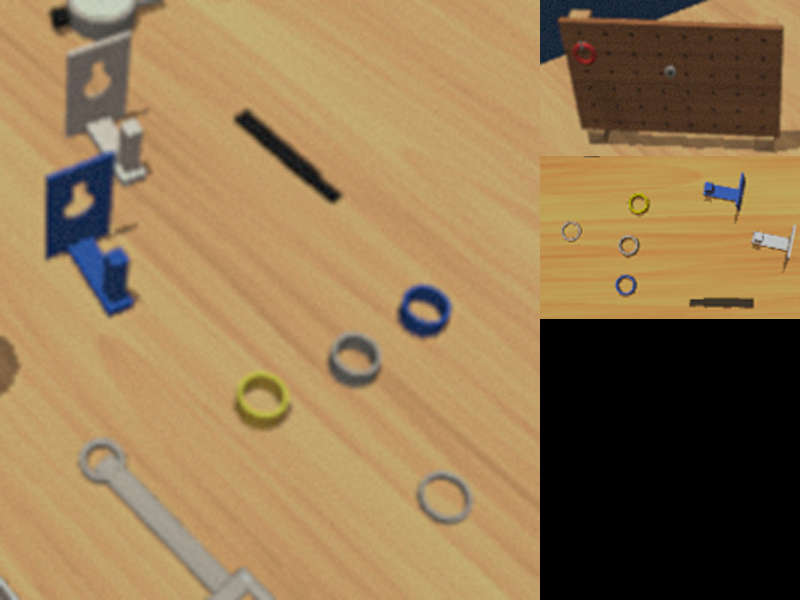

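In the crop, ring A, chrome at scene (428,280), is clearly tall. Ring B, chrome at (458,326), is flat, so it is the short one. The blue and yellow tall rings aren't meant. The white-grey bracket at (345,197) is the aluminium one and the blue bracket isn't meant. Next I move the wrist camera over them.

Call:
{"name": "step_arm", "arguments": {"plan": [[[270, -160, 30, -0.95, 100], [270, -160, 30, -0.95, 100], [270, -160, 30, -0.95, 100], [270, -160, 30, -0.95, 100], [270, -160, 30, -0.95, 100], [270, -160, 30, -0.95, 100], [270, -160, 30, -0.95, 100], [270, -160, 30, -0.95, 100]]]}}

```text
time: 0.82
tool_pos: [0.4049, 0.3713, 0.2149]
ee_rot: [3.141, 0.002, 1.941]
wrist_force: [0.5, 0.2, 0.1]
width: 0.094
```

Call:
{"name": "step_arm", "arguments": {"plan": [[[110, -120, 0, -0.45, 100], [110, -120, 0, -0.45, 100], [110, -120, 0, -0.45, 100], [110, -120, 0, -0.45, 100], [110, -120, 0, -0.45, 100], [110, -120, 0, -0.45, 100], [110, -120, 0, -0.45, 100]]]}}

```text
time: 1.4
tool_pos: [0.5113, 0.2543, 0.2146]
ee_rot: [-3.14, -0.0, 1.5]
wrist_force: [0.2, -0.1, -0.4]
width: 0.0943
```

Run:
```python
from h import *
s=snap('wrist','w1'); print(s['o'],robot.get_obs()['tool_pos'],robot.get_obs()['ee_rot'])
```

```text
[0.51708183 0.33736523 0.41465544] [0.51091596 0.25488556 0.21483762] [-3.14083501e+00 -3.57449466e-04  1.50152223e+00]
```

Call:
{"name": "step_arm", "arguments": {"plan": [[[25, -190, 40, 0, 100], [25, -190, 40, 0, 100], [25, -190, 40, 0, 100], [25, -190, 40, 0, 100], [25, -190, 40, 0, 100], [25, -190, 40, 0, 100], [25, -190, 40, 0, 100]]]}}

```text
time: 2.03
tool_pos: [0.5365, 0.0645, 0.2557]
ee_rot: [3.14, -0.001, 1.5]
wrist_force: [0.4, 0.3, 0.1]
width: 0.094
```

Run:
```python
from h import *
s=snap('wrist','w2'); print(s['o'],robot.get_obs()['tool_pos'],robot.get_obs()['ee_rot'])
a=cv2.imread('pics/w1.png');b=cv2.imread('pics/w2.png')
cv2.imwrite('pics/w12.png',np.vstack([cv2.resize(a,(480,300)),cv2.resize(b,(480,300))]))
```

```text
[0.5418793  0.14752564 0.45583293] [0.53627644 0.0654574  0.25516988] [ 3.14132641e+00 -1.02955576e-03  1.50150411e+00]
```

View pics/w12.png

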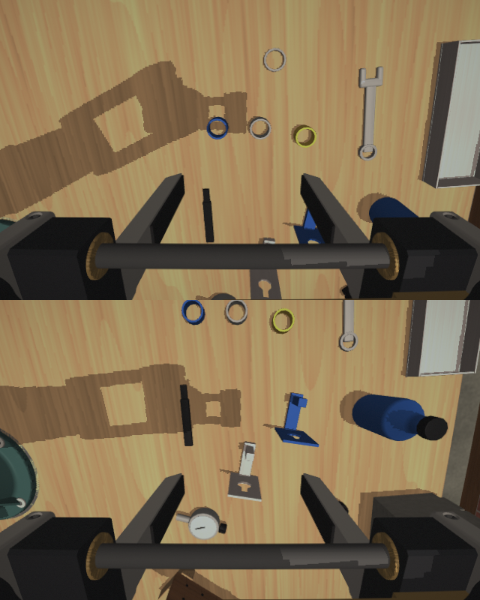

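Wrist view 1 shows the chrome tall ring at about (346,170) full scale. Wrist view 2 shows the aluminium bracket, with its post top near (333,191) and its plate near (324,249). I'll take a second, displaced view for triangulation and find the features by mask.

Call:
{"name": "step_arm", "arguments": {"plan": [[[-60, 30, -50, 0, 100], [-60, 30, -50, 0, 100], [-60, 30, -50, 0, 100], [-60, 30, -50, 0, 100], [-60, 30, -50, 0, 100]]]}}

```text
time: 2.5
tool_pos: [0.4769, 0.0957, 0.2057]
ee_rot: [3.14, -0.0, 1.503]
wrist_force: [0.7, -0.4, 0.1]
width: 0.0941
```

Run:
```python
from h import *
np.set_printoptions(precision=4,suppress=True)
s=snap('wrist','w3'); print(s['o'],robot.get_obs()['tool_pos'])
X=[0.540,-0.012,0.04]; out=[]
for n in ['w2','w3']:
    s=load(n); u,v=proj(s,X).astype(int); print(n,u,v)
    u0,v0=max(0,u-65),max(0,v-70); print(u0,v0)
    out.append(cv2.resize(s['frame'][v0:v0+140,u0:u0+130],(390*1,420),interpolation=cv2.INTER_CUBIC))
cv2.imwrite('pics/c23.png',np.hstack(out)[:,:,::-1])
# ring in w1, w2 by mask
for n in ['w1','w2','w3']:
    s=load(n); hsv=cv2.cvtColor(s['frame'],cv2.COLOR_RGB2HSV); m=(hsv[:,:,1]<70).astype(np.uint8); m[:,:]*=1
    cs,_=cv2.findContours(m,cv2.RETR_EXTERNAL,cv2.CHAIN_APPROX_NONE)
    for c in cs:
        if 100<cv2.contourArea(c)<3000:
            x,y,w,h=cv2.boundingRect(c); e=cv2.fitEllipse(c); print(n,(x,y,w,h),cv2.contourArea(c),plane(s,x+w/2,y+h/2,.01))
```

```text
[0.4819 0.1788 0.4058] [0.4782 0.0953 0.2071]
w2 329 225
264 155
w3 378 259
313 189
w1 (282, 392, 32, 8) 147.5 [ 0.4454 -0.1079  0.01  ]
w1 (271, 252, 14, 71) 596.5 [0.4354 0.0923 0.01  ]
w1 (333, 156, 29, 30) 629.0 [0.5423 0.2539 0.01  ]
w1 (478, 89, 33, 125) 1962.0 [0.7288 0.2662 0.01  ]
w1 (352, 64, 30, 32) 692.5 [0.5708 0.3618 0.01  ]
w2 (235, 277, 67, 43) 1595.0 [ 0.4358 -0.1408  0.01  ]
w2 (303, 189, 46, 80) 1891.5 [ 0.5348 -0.0292  0.01  ]
w2 (0, 172, 52, 120) 1024.5 [ 0.0808 -0.003   0.01  ]
w2 (556, 148, 41, 39) 958.0 [0.8969 0.0384 0.01  ]
w2 (240, 113, 17, 82) 713.0 [0.4351 0.0894 0.01  ]
w2 (452, 0, 26, 69) 1047.5 [0.7283 0.2212 0.01  ]
w2 (301, 0, 29, 33) 737.0 [0.5408 0.2541 0.01  ]
w3 (350, 218, 57, 95) 2697.5 [ 0.5443 -0.0364  0.01  ]
w3 (282, 136, 15, 88) 850.5 [0.4347 0.0906 0.01  ]
w3 (354, 11, 34, 38) 938.5 [0.5417 0.2555 0.01  ]
w3 (610, 0, 30, 128) 2377.5 [0.8386 0.2033 0.01  ]
w3 (517, 0, 29, 89) 1548.0 [0.7244 0.23   0.01  ]
```

View pics/c23.png

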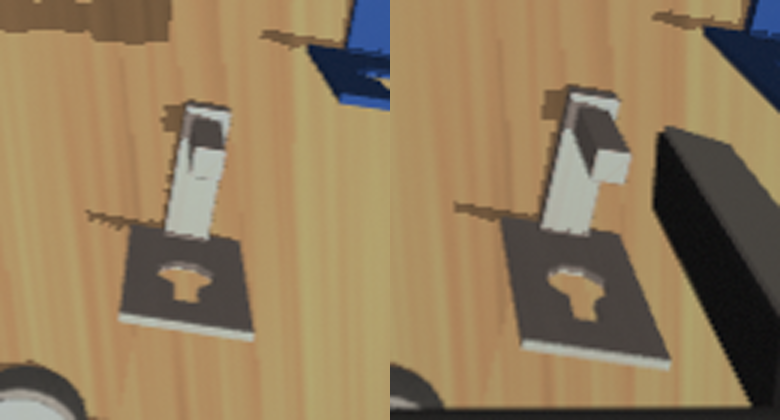

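Run:
```python
from h import *
np.set_printoptions(precision=4,suppress=True)
a,b=load('w2'),load('w3')
P={'post':((208,164),(222,166)),'baseL':((131,228),(112,220)),'baseR':((240,242),(229,236)),'topL':((120,315),(131,341)),'topR':((254,334),(278,362)),'tipL':((187,100),(178,88)),'tipR':((230,106),(229,95))}
R={}
for k,(p,q) in P.items():
    f=lambda p,o:((p[0]+.5)/3-.5+o[0],(p[1]+.5)/3-.5+o[1])
    p=f(p,(264,155));q=f(q,(313,189)); R[k],e=tri((a,*p),(b,*q))
    z={'po':.058,'ba':0.001,'to':.098,'ti':.01}[k[:2]]
    print(k,R[k],np.round(e,2),'planes',plane(a,*p,z),plane(b,*q,z))
```

```text
post [0.5466 0.0166 0.0577] [0.34 0.34] planes [0.5464 0.0164 0.058 ] [0.5468 0.0171 0.058 ]
baseL [ 0.5062 -0.0339 -0.0002] [0.1 0.1] planes [ 0.5063 -0.0335  0.001 ] [ 0.5062 -0.0332  0.001 ]
baseR [ 0.5606 -0.0456 -0.    ] [0.21 0.21] planes [ 0.5607 -0.045   0.001 ] [ 0.5603 -0.0452  0.001 ]
topL [ 0.5057 -0.0348  0.0937] [0.13 0.13] planes [ 0.5062 -0.0325  0.098 ] [ 0.5053 -0.032   0.098 ]
topR [ 0.5603 -0.0471  0.0945] [0.28 0.28] planes [ 0.5603 -0.045   0.098 ] [ 0.5593 -0.0449  0.098 ]
tipL [0.5385 0.0307 0.0023] [0.72 0.72] planes [0.539  0.0333 0.01  ] [0.537  0.0329 0.01  ]
tipR [0.559  0.029  0.0116] [0.3 0.3] planes [0.5592 0.0289 0.01  ] [0.5591 0.0282 0.01  ]
```

The bracket measurements fit: post top at z = 57.7 mm, plate base at z ≈ 0, plate width 55.7 mm. The bracket's yaw is about -1.79. Before gripping, I'll measure the screw and board with the wrist camera.

Call:
{"name": "step_arm", "arguments": {"plan": [[[80, -250, 70, -0.75, 100], [80, -250, 70, -0.75, 100], [80, -250, 70, -0.75, 100], [80, -250, 70, -0.75, 100], [80, -250, 70, -0.75, 100], [80, -250, 70, -0.75, 100], [80, -250, 70, -0.75, 100], [80, -250, 70, -0.75, 100]]]}}

```text
time: 3.22
tool_pos: [0.5599, -0.1616, 0.278]
ee_rot: [3.134, -0.002, 0.744]
wrist_force: [0.3, 0.3, -0.4]
width: 0.0943
```

Call:
{"name": "step_arm", "arguments": {"plan": [[[40, -130, 0, 0, 100], [40, -130, 0, 0, 100], [40, -130, 0, 0, 100], [40, -130, 0, 0, 100], [40, -130, 0, 0, 100], [40, -130, 0, 0, 100]]]}}

```text
time: 3.72
tool_pos: [0.5975, -0.2854, 0.2756]
ee_rot: [3.141, -0.001, 0.75]
wrist_force: [0.6, -0.1, -0.5]
width: 0.094
```

Run:
```python
from h import *
s=snap('wrist','b1'); print(s['o'],robot.get_obs()['tool_pos'],robot.get_obs()['ee_rot'],proj(s,[.505,-.357,.157]))
```

```text
[ 0.65688767 -0.22813569  0.47577535] [ 0.59735133 -0.28449541  0.27617122] [ 3.14052796e+00 -1.33159982e-03  7.51428979e-01] [314.26287617 289.48801545]
```

Call:
{"name": "step_arm", "arguments": {"plan": [[[-80, 80, -10, 0, 100], [-80, 80, -10, 0, 100], [-80, 80, -10, 0, 100], [-80, 80, -10, 0, 100], [-80, 80, -10, 0, 100], [-80, 80, -10, 0, 100]]]}}

```text
time: 4.27
tool_pos: [0.5173, -0.2049, 0.2667]
ee_rot: [3.138, -0.001, 0.752]
wrist_force: [-0.8, 0.4, 1.2]
width: 0.0939
```

Run:
```python
from h import *
s=snap('wrist','b2'); print(s['o'],robot.get_obs()['tool_pos'],robot.get_obs()['ee_rot'],proj(s,[.505,-.357,.157]))
a=cv2.imread('pics/b1.png');b=cv2.imread('pics/b2.png')
cv2.imwrite('pics/b12.png',np.vstack([cv2.resize(i[100:400],(640,300)) for i in (a,b)]))
```

```text
[ 0.57616957 -0.14713237  0.46689184] [ 0.51751348 -0.20557097  0.26631027] [ 3.13881634e+00 -9.62381982e-04  7.51044791e-01] [417.10716649 290.69222947]
```

View pics/b12.png

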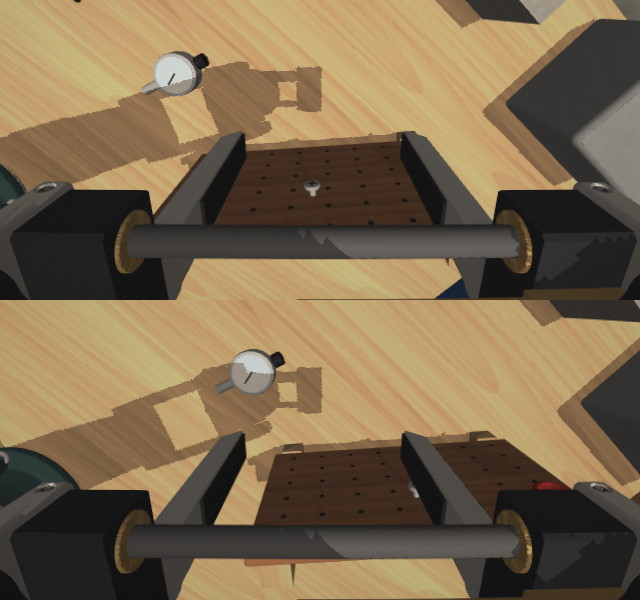

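Screw head in b1 is at about (313,287); in b2 a finger partly hides it. I'll take one more view with a smaller lateral offset.

Call:
{"name": "step_arm", "arguments": {"plan": [[[45, -45, 40, 0, 100], [45, -45, 40, 0, 100], [45, -45, 40, 0, 100], [45, -45, 40, 0, 100]]]}}

```text
time: 4.65
tool_pos: [0.5632, -0.2526, 0.3045]
ee_rot: [3.141, -0.0, 0.749]
wrist_force: [0.3, 0.2, -1.2]
width: 0.0939
```

Run:
```python
from h import *
s=snap('wrist','b3'); print(s['o'],robot.get_obs()['tool_pos'],robot.get_obs()['ee_rot'],proj(s,[.505,-.357,.157]))
r=lambda i:cv2.resize(i,(800,300),interpolation=cv2.INTER_CUBIC)
cv2.imwrite('pics/b13.png',np.vstack([r(load('b1')['frame'][235:325,200:440]),r(load('b3')['frame'][225:315,230:470])])[:,:,::-1])
```

```text
[ 0.62292868 -0.19530749  0.50456347] [ 0.56248585 -0.25167912  0.3044921 ] [-3.14113226e+00 -7.39817076e-05  7.49193071e-01] [354.29605443 274.19992519]
```

View pics/b13.png

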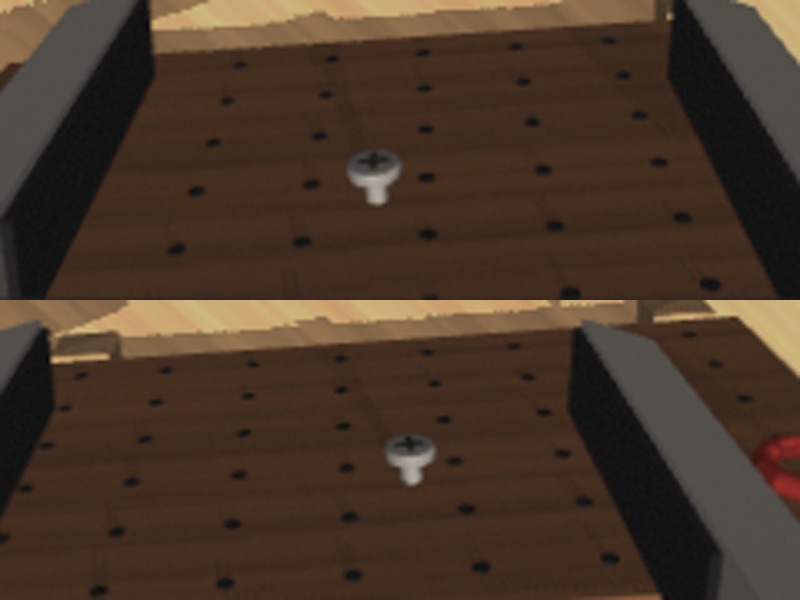

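Run:
```python
from h import *
np.set_printoptions(precision=4,suppress=True)
a,b,T,S=load('b1'),load('b3'),load('top0'),load('scene0'); k=10/3
fa=lambda p:((p[0]+.5)/k-.5+200,(p[1]+.5)/k-.5+235); fb=lambda p:((p[0]+.5)/k-.5+230,(p[1]-300+.5)/k-.5+225)
t=lambda p,q:tri((a,*fa(p)),(b,*fb(q)))
h,e=t((375,160),(410,444)); print('head front',h,e); n,e=t((376,204),(412,484)); print('neck base',n,e)
C=[((311,184),(346,468)),((427,177),(455,461)),((543,169),(562,453)),((196,191),(239,475)),((177,248),(232,524)),((302,241),(349,517)),((428,234),(467,509)),((555,226),(584,501)),((239,65),(252,364)),((331,59),(340,358)),((424,53),(427,352)),((516,46),(514,346))]
X=np.array([t(*c)[0] for c in C]); print(X)
for grp in ([3,0,1,2],[4,5,6,7],[8,9,10,11]):
    p=X[grp]; d=p[-1]-p[0]; print('row yaw',np.degrees(np.arctan2(d[1],d[0])),np.linalg.norm(d)/3)
c=X.mean(0); u,s,v=np.linalg.svd(X-c); N=v[2]*np.sign(v[2][0]); print('normal',N,'yaw out',np.degrees(np.arctan2(N[1],N[0])),'rms',s[2]/np.sqrt(12)*1e3)
# horizontal normal fit
u2,s2,v2=np.linalg.svd((X-c)[:,:2]); M=v2[1]*np.sign(v2[1][0]); print('vertical-plane fit normal',M,np.degrees(np.arctan2(M[1],M[0])),s2[1]/np.sqrt(12)*1e3,'head dist',(h-c)[:2]@M,'neck',(n-c)[:2]@M)
# bottom row z / plane yaw from a single image at fixed z
for z in [X[i].mean() for i in ()]: pass
print('head in scene/top',proj(S,h),proj(T,h))
```

```text
head front [ 0.5099 -0.3494  0.1573] [np.float64(0.07185342767495392), np.float64(0.07185342767496161)]
neck base [ 0.5013 -0.3579  0.1645] [np.float64(0.0180871193854423), np.float64(0.018087119385476014)]
[[ 0.4837 -0.3429  0.1483]
 [ 0.5138 -0.3697  0.1498]
 [ 0.5422 -0.3981  0.147 ]
 [ 0.4552 -0.3152  0.1498]
 [ 0.4535 -0.3161  0.1797]
 [ 0.4834 -0.3431  0.1808]
 [ 0.514  -0.3692  0.1834]
 [ 0.5427 -0.397   0.1823]
 [ 0.4549 -0.3151  0.0508]
 [ 0.4855 -0.3416  0.0539]
 [ 0.5136 -0.3701  0.0501]
 [ 0.5427 -0.3975  0.0489]]
row yaw -43.61393388806315 0.04007715257898937
row yaw -42.1973611896488 0.04017675064476892
row yaw -43.17999959955876 0.0401381064117701
normal [0.6814 0.7319 0.0054] yaw out 47.049342493516114 rms 0.7692240158145454
vertical-plane fit normal [0.6813 0.732 ] 47.052036860301904 0.8260658775861439 head dist 0.012652470574948112 neck 0.0005787289190841513
head in scene/top [274.8846  92.7556] [463.0426 225.2901]
```

Board face normal yaw is 47.05° out, hole pitch is a consistent 40.1 mm, and the head stands about 13 mm off the board (text says 14). The screw foot is at about (0.501, -0.359, 0.158). Now I go above the post with the jaws narrowed.

Call:
{"name": "step_arm", "arguments": {"plan": [[[-17, 268, -125, 0.604, 55], [-17, 268, -125, 0.604, 55], [-17, 268, -125, 0.604, 55], [-17, 268, -125, 0.604, 55], [-17, 268, -125, 0.604, 55], [-17, 268, -125, 0.604, 55], [-17, 268, -125, 0.604, 55], [-17, 268, -125, 0.604, 55]]]}}

```text
time: 5.37
tool_pos: [0.5411, 0.0233, 0.1764]
ee_rot: [-3.134, -0.002, 1.361]
wrist_force: [-0.2, 0.5, 0.1]
width: 0.0518
```

Call:
{"name": "step_arm", "arguments": {"plan": [[[0, 0, -70, 0, 55], [0, 0, -70, 0, 55], [0, 0, -70, 0, 55], [0, 0, -70, 0, 55]]]}}

```text
time: 5.7
tool_pos: [0.5431, 0.0171, 0.1089]
ee_rot: [-3.138, 0.001, 1.354]
wrist_force: [0.5, -0.7, -0.3]
width: 0.0516
```

Run:
```python
from h import *
np.set_printoptions(precision=4,suppress=True)
o=robot.get_obs(); print(o['tool_pos'],o['ee_rot'],o['width'])
a=load('w3'); print('blue corner',plane(a,367,172,.098))
```

```text
[0.5431 0.0171 0.1089] [-3.1379  0.0006  1.3539] 0.051569517690801155
blue corner [0.5211 0.1131 0.098 ]
```

Call:
{"name": "step_arm", "arguments": {"plan": [[[3, -1, -70, 0, 55], [3, -1, -70, 0, 55], [3, -1, -70, 0, 55], [3, -1, -70, 0, 55], [3, -1, -70, 0, 55]]]}}

```text
time: 6.12
tool_pos: [0.55, 0.0156, 0.0436]
ee_rot: [3.136, -0.001, 1.353]
wrist_force: [-0.3, 0.4, 0.6]
width: 0.0515
```

Call:
{"name": "step_arm", "arguments": {"plan": [[[0, 0, -20, 0, 55], [0, 0, -20, 0, 55], [0, 0, -20, 0, 55], [0, 0, -20, 0, 55]]]}}

```text
time: 6.45
tool_pos: [0.5491, 0.0159, 0.0223]
ee_rot: [3.138, -0.0, 1.354]
wrist_force: [-0.2, -0.4, 0.2]
width: 0.0516
```

Call:
{"name": "step_arm", "arguments": {"plan": [[[-2, 0, -2, 0, 55], [-2, 0, -2, 0, 55], [-2, 0, -2, 0, 0], [-2, 0, -2, 0, 0], [-2, 0, -2, 0, 0], [-2, 0, -2, 0, 0], [-2, 0, -2, 0, 0], [-2, 0, -2, 0, 0]]]}}

```text
time: 7.12
tool_pos: [0.5458, 0.016, 0.018]
ee_rot: [3.141, 0.0, 1.354]
wrist_force: [1.2, -0.2, 0.6]
width: 0.0154
```

Call:
{"name": "step_arm", "arguments": {"plan": [[[0, 0, 60, 0, 0], [0, 0, 60, 0, 0], [0, 0, 60, 0, 0], [0, 0, 60, 0, 0], [0, 0, 60, 0, 0], [0, 0, 60, 0, 0]]]}}

```text
time: 7.62
tool_pos: [0.5438, 0.0162, 0.0752]
ee_rot: [-3.137, 0.001, 1.354]
wrist_force: [-0.0, -0.1, -3.2]
width: 0.014
```

Run:
```python
from h import *
np.set_printoptions(precision=4,suppress=True)
for i in range(3):
    o=robot.get_obs(); print(o['tool_pos'],o['ee_rot'],o['width'],o['wrist_force']); snap('wrist','g1') if i<2 else 0
s=load('g1'); u,v=proj(s,o['tool_pos']+[-.01,-.03,.02]).astype(int);print(u,v)
cv2.imwrite('pics/g1c.png',cv2.resize(s['frame'][200:330,230:400],(680,520),interpolation=cv2.INTER_CUBIC)[:,:,::-1])
```

```text
[0.5438 0.0162 0.0752] [-3.1366  0.0007  1.3538] 0.013982686024356747 [-0.0278 -0.1074 -3.1902]
[0.5439 0.0162 0.0753] [-3.1368  0.0007  1.3538] 0.013769746035394388 [ 0.529  -1.186  -2.4119]
[0.5442 0.0161 0.0757] [-3.1375  0.0006  1.3538] 0.01350518567546529 [ 0.8201  0.867  -3.4504]
318 292
```

View pics/g1c.png

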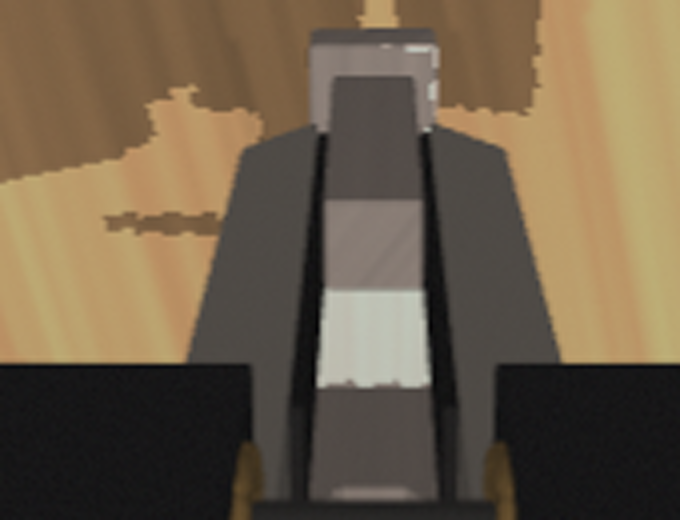

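Run:
```python
from h import *
np.set_printoptions(precision=4,suppress=True)
s=load('g1'); p=np.array([.5439,.0162,.0753]); c=np.array([np.cos(1.3538),np.sin(1.3538)]); l=np.array([-c[1],c[0]])
for n,u,v,z in [('posttopC',323.2,284.5,.040),('top far edge',323.2,272.3,.040),('top near edge',323.2,296.2,.040),('armtip top L',308,210.8,-.008),('armtip top R',339,210.8,-.008)]:
    d=plane(s,u,v,p[2]+z)-p; print(n,'out',d[:2]@c*1e3,'lat',d[:2]@l*1e3)
```

```text
posttopC out -13.774065734623777 lat -0.011046175807559667
top far edge out -6.100438414987436 lat -0.003964073496996796
top near edge out -21.320249779188543 lat -0.01802075370455003
armtip top L out 13.771767291301575 lat 10.515940620109921
armtip top R out 13.816687722538102 lat -10.549118522924571
```

The 14 mm wide band at crop v 200–290 is the shaded post top. Its centre is about +1 mm outward of the TCP, so the bracket hangs straight in the grip. I'll carry it gently to the pre-insert pose.

Call:
{"name": "step_arm", "arguments": {"plan": [[[2, -10, 30, -0.05, 0], [5, -25, 55, -0.1, 0], [8, -45, 70, -0.17, 0], [11, -67, 75, -0.24, 0], [14, -89, 75, -0.31, 0], [17, -111, 75, -0.38, 0], [20, -133, 75, -0.45, 0], [22, -153, 75, -0.53, 0]]]}}

```text
time: 8.38
tool_pos: [0.5673, -0.1382, 0.1516]
ee_rot: [-3.14, 0.001, 0.82]
wrist_force: [0.5, 0.6, -2.8]
width: 0.0136
```

Call:
{"name": "step_arm", "arguments": {"plan": [[[1, -20, 0, 0, 0], [3, -40, 0, 0, 0], [4, -60, 0, 0, 0], [6, -80, 0, 0, 0], [8, -100, 0, 0, 0], [9, -120, 0, 0, 0], [10, -134, 0, 0, 0], [10, -140, 0, 0, 0]]]}}

```text
time: 9.05
tool_pos: [0.5771, -0.2788, 0.1514]
ee_rot: [-3.14, 0.001, 0.822]
wrist_force: [0.3, 0.5, -2.6]
width: 0.0142
```

Call:
{"name": "step_arm", "arguments": {"plan": [[[0, 0, -10, 0, 0], [0, 0, -20, 0, 0], [0, 0, -24, 0, 0], [0, 0, -24, 0, 0], [0, 0, -24, 0, 0]]]}}

```text
time: 9.47
tool_pos: [0.5774, -0.2757, 0.128]
ee_rot: [-3.14, 0.0, 0.825]
wrist_force: [0.4, -0.2, -2.2]
width: 0.0138
```

Run:
```python
from h import *
np.set_printoptions(precision=4,suppress=True)
s=snap('wrist','p1'); o=robot.get_obs(); print(o['tool_pos'],o['ee_rot'],o['width'],o['wrist_force'])
t=snap('scene','p1s'); u,v=proj(t,[.52,-.33,.15]).astype(int); print(u,v)
A=cv2.resize(t['frame'][v-60:v+60,u-50:u+60],(440,480),interpolation=cv2.INTER_CUBIC)
B=cv2.resize(s['frame'][200:340,270:370],(343,480),interpolation=cv2.INTER_CUBIC)
cv2.imwrite('pics/p1c.png',np.hstack([A,B])[:,:,::-1])
```

```text
[ 0.5778 -0.2761  0.1289] [-3.1413 -0.0001  0.8249] 0.013704514528101803 [-0.8132 -0.0181 -2.4882]
276 99
```

View pics/p1c.png

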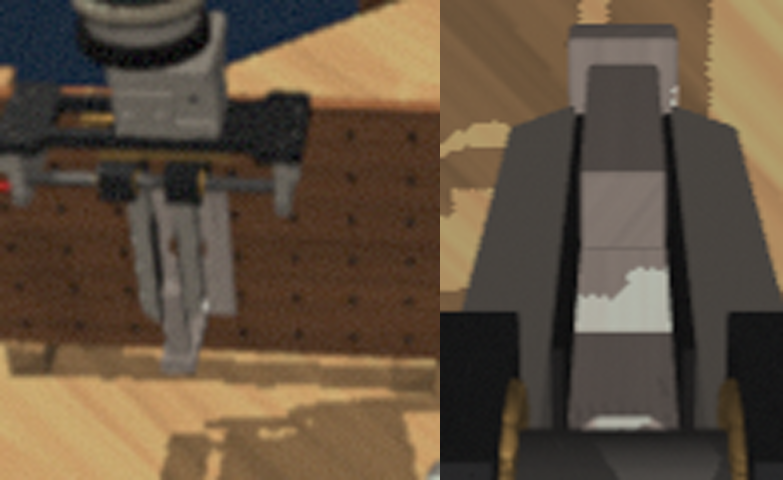

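The bracket is upright in front of the board. Lateral error is 0.2 mm, outward distance 113 mm, and the keyhole sits about 2 mm above the screw height. Now I insert.

Call:
{"name": "step_arm", "arguments": {"plan": [[[-5, -6, -2, 0, 0], [-10, -11, -2, 0, 0], [-15, -16, -2, 0, 0], [-20, -22, -2, 0, 0], [-24, -26, -2, 0, 0], [-28, -30, -2, 0, 0], [-30, -32, -2, 0, 0], [-30, -32, -2, 0, 0]]]}}

```text
time: 10.23
tool_pos: [0.5471, -0.3097, 0.1271]
ee_rot: [3.141, 0.0, 0.823]
wrist_force: [0.3, 1.4, -2.7]
width: 0.0138
```

Call:
{"name": "step_arm", "arguments": {"plan": [[[0, 0, 0, 0, 0], [0, 0, 0, 0, 0]]]}}

```text
time: 10.4
tool_pos: [0.5479, -0.3088, 0.127]
ee_rot: [3.142, -0.0, 0.824]
wrist_force: [-0.9, -0.8, -2.4]
width: 0.0138
```

Call:
{"name": "step_arm", "arguments": {"plan": [[[-2, -2, 0, 0, 0], [-4, -4, 0, 0, 0], [-5, -5, 0, 0, 0], [-5, -5, 0, 0, 0], [-5, -5, 0, 0, 0]]]}}

```text
time: 10.82
tool_pos: [0.5426, -0.314, 0.127]
ee_rot: [3.142, 0.0, 0.824]
wrist_force: [-0.5, 0.4, -2.4]
width: 0.0134
```

Call:
{"name": "step_arm", "arguments": {"plan": [[[0, 0, -4, 0, 0], [0, 0, -8, 0, 0], [0, 0, -12, 0, 0], [0, 0, -12, 0, 0], [0, 0, -12, 0, 0]]]}}

```text
time: 11.23
tool_pos: [0.5424, -0.3137, 0.1141]
ee_rot: [-3.14, 0.0, 0.824]
wrist_force: [0.8, 0.3, -2.3]
width: 0.0137
```

Call:
{"name": "step_arm", "arguments": {"plan": [[[0, 0, -3, 0, 0], [0, 0, -6, 0, 0], [0, 0, -9, 0, 0], [0, 0, -9, 0, 0], [0, 0, -9, 0, 0]]]}}

```text
time: 11.65
tool_pos: [0.5425, -0.3138, 0.1056]
ee_rot: [-3.141, 0.0, 0.824]
wrist_force: [-1.5, 0.6, -1.9]
width: 0.0135
```

Call:
{"name": "step_arm", "arguments": {"plan": [[[0, 0, -2, 0, 0], [0, 0, -3, 0, 0], [0, 0, -3, 0, 0], [0, 0, -3, 0, 0]]]}}

```text
time: 11.98
tool_pos: [0.543, -0.3144, 0.104]
ee_rot: [3.14, 0.0, 0.824]
wrist_force: [-0.7, -0.1, 1.8]
width: 0.0138
```

Call:
{"name": "step_arm", "arguments": {"plan": [[[0, 0, -2, 0, 0], [0, 0, -2, 0, 0], [0, 0, -2, 0, 0], [0, 0, -2, 0, 0]]]}}

```text
time: 12.32
tool_pos: [0.5429, -0.315, 0.1023]
ee_rot: [3.139, 0.001, 0.823]
wrist_force: [-0.9, -1.9, 6.4]
width: 0.0135
```

Upward contact of about 9 N shows at the predicted height (0.1023 measured, 0.1015 expected), so the slot is home. I ease off, release and rise.

Call:
{"name": "step_arm", "arguments": {"plan": [[[0, 0, 1, 0, 0], [0, 0, 1, 0, 30], [0, 0, 1, 0, 50], [0, 0, 1, 0, 50], [0, 0, 1, 0, 50], [0, 0, 1, 0, 50]]]}}

```text
time: 12.82
tool_pos: [0.5426, -0.3135, 0.1013]
ee_rot: [-3.14, -0.0, 0.824]
wrist_force: [0.4, -0.1, -0.3]
width: 0.0438
```

Call:
{"name": "step_arm", "arguments": {"plan": [[[0, 0, 20, 0, 50], [3, 3, 45, 0, 50], [15, 15, 80, 0, 50], [35, 37, 120, 0, 50], [48, 52, 150, 0, 50], [48, 52, 150, 0, 50], [48, 52, 150, 0, 50], [48, 52, 150, 0, 50]]]}}

```text
time: 13.48
tool_pos: [0.5906, -0.2619, 0.2512]
ee_rot: [-3.141, 0.001, 0.824]
wrist_force: [-0.1, 0.3, 0.1]
width: 0.0467
```

Run:
```python
from h import *
np.set_printoptions(precision=4,suppress=True)
s=snap('wrist','r1'); o=robot.get_obs(); print(o['tool_pos'],o['ee_rot'],o['width'],o['wrist_force'])
t=snap('scene','r1s'); X=[.535,-.32,.12]; u,v=proj(t,X).astype(int); u2,v2=proj(s,X).astype(int); print(u,v,u2,v2)
A=cv2.resize(t['frame'][v-50:v+50,u-50:u+30],(384,480),interpolation=cv2.INTER_CUBIC)
B=cv2.resize(s['frame'][v2-70:v2+50,u2-50:u2+50],(400,480),interpolation=cv2.INTER_CUBIC)
cv2.imwrite('pics/r1c.png',np.hstack([A,B])[:,:,::-1])
```

```text
[ 0.5899 -0.262   0.2498] [-3.1384  0.0011  0.8235] 0.04720133029601276 [0.0379 0.4592 0.1993]
274 112 322 255
```

View pics/r1c.png

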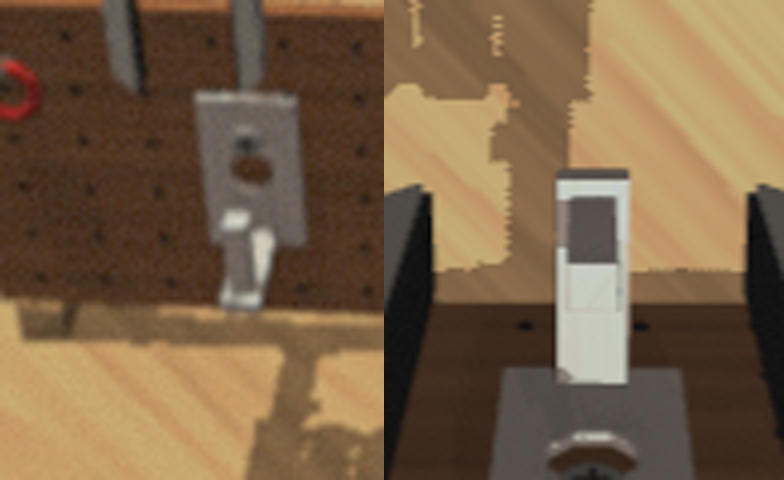

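The bracket hangs alone and upright, with the screw neck at the top of the slot. In the wrist crop the post top is at about (591,287). I'll take a second wrist view for the post-top height and find the dark outer post face by mask in both.

Call:
{"name": "step_arm", "arguments": {"plan": [[[-25, 25, 30, 0, 100], [-25, 25, 30, 0, 100], [-25, 25, 30, 0, 100], [-25, 25, 30, 0, 100], [-25, 25, 30, 0, 100]]]}}

```text
time: 14.0
tool_pos: [0.5653, -0.2376, 0.2803]
ee_rot: [-3.14, 0.001, 0.823]
wrist_force: [-0.7, 0.3, -0.3]
width: 0.0773
```

```bash
cat > post.py <<'E'
from h import *
np.set_printoptions(precision=4,suppress=True)
def face(s,X=(.545,-.311,.118)):
    u,v=proj(s,X).astype(int); g=cv2.cvtColor(s['frame'],cv2.COLOR_RGB2GRAY)[v-30:v+30,u-25:u+25]; sat=cv2.cvtColor(s['frame'],cv2.COLOR_RGB2HSV)[v-30:v+30,u-25:u+25,1]
    m=((g<120)&(sat<60)).astype(np.uint8); n,l,st,c=cv2.connectedComponentsWithStats(m)
    return [(st[i].tolist(),[(st[i][0]+st[i][2]/2-.5+u-25),(st[i][1]+st[i][3]-.5+v-30)]) for i in range(1,n) if st[i][4]>40]
E
python3 - <<'E'
from post import *
s=snap('wrist','r2')
a,b=load('r1'),s
for x in (a,b): print(face(x),proj(x,[.545,-.311,.118]))
E
```

```text
[([19, 21, 13, 17, 207], [np.float64(323.0), np.float64(250.5)])] [323.7587 243.4546]
[([19, 23, 14, 20, 179], [np.float64(352.5), np.float64(245.5)])] [352.9224 233.9704]
```

Run:
```python
from post import *
M=np.array([.6813,.732]);d=np.array([.732,-.6813]);f=np.array([.5008,-.3586])
P=[]
for n in ('r1','r2'):
    s=load(n); u,v=proj(s,(.545,-.311,.118)).astype(int); g=cv2.cvtColor(s['frame'],cv2.COLOR_RGB2GRAY)[v-30:v+30,u-25:u+25].astype(int); sat=cv2.cvtColor(s['frame'],cv2.COLOR_RGB2HSV)[v-30:v+30,u-25:u+25,1]
    m=((g<120)&(sat<60)).astype(np.uint8); k,l,st,c=cv2.connectedComponentsWithStats(m); i=1+np.argmax(st[1:,4]); ys,xs=np.where(l==i)
    for y in sorted(set(ys))[-5:]: print(n,y+v-30,xs[ys==y].min()+u-25,xs[ys==y].max()+u-25)
    yb=ys.max(); w=xs[(ys>=yb-4)]; 
    P.append((s,(w.min()+w.max())/2+u-25,yb+.5+v-30))
X,e=tri(*P); print(X,e,'out',(X[:2]-f)@M,'lat',(X[:2]-f)@d)
for z in (.136,.140,.144):
  for p in P: Y=plane(*p,z); print(z,'out',(Y[:2]-f)@M,'lat',(Y[:2]-f)@d)
```

```text
r1 246 317 329
r1 247 318 329
r1 248 318 329
r1 249 318 329
r1 250 318 329
r2 241 348 348
r2 242 348 348
r2 243 348 348
r2 244 348 348
r2 245 348 348
[ 0.5143 -0.3437  0.0475] [np.float64(2.4241005961317783), np.float64(2.4241005961317152)] out 0.02010947215472651 lat -0.00028618853754993983
0.136 out 0.06486641884829375 lat -0.0009261380858051437
0.136 out 0.057992369723503544 lat -0.007171658044039208
0.14 out 0.06677049198063247 lat -0.0009333141845164138
0.14 out 0.05982279141272829 lat -0.007508439713936324
0.144 out 0.06867456511297117 lat -0.0009404902832276909
0.144 out 0.06165321310195296 lat -0.00784522138383352
```

Run:
```python
from post import *
M=np.array([.6813,.732]);d=np.array([.732,-.6813]);f=np.array([.5008,-.3586]); P=[]
for n in ('r1','r2'):
    s=load(n); u,v=proj(s,(.545,-.311,.118)).astype(int); g=cv2.cvtColor(s['frame'],cv2.COLOR_RGB2GRAY)[v-30:v+30,u-25:u+25].astype(int); sat=cv2.cvtColor(s['frame'],cv2.COLOR_RGB2HSV)[v-30:v+30,u-25:u+25,1]
    m=cv2.morphologyEx(((g<120)&(sat<60)).astype(np.uint8),cv2.MORPH_OPEN,np.ones((3,5))); k,l,st,c=cv2.connectedComponentsWithStats(m); i=1+np.argmax(st[1:,4]); ys,xs=np.where(l==i)
    yb=ys.max(); w=xs[ys>=yb-1]; print(n,st[i],yb+v-30,w.min()+u-25,w.max()+u-25)
    P.append((s,(w.min()+w.max())/2+u-25,yb+.5+v-30))
X,e=tri(*P); print(X,e,'out',(X[:2]-f)@M,'lat',(X[:2]-f)@d)
for p in P: Y=plane(*p,.140); print('out',(Y[:2]-f)@M,'lat',(Y[:2]-f)@d)
```

```text
r1 [ 19  21  13  17 207] 250 318 329
r2 [ 19  23  14  14 172] 239 347 359
[ 0.5422 -0.3133  0.1276] [np.float64(0.4997566228573039), np.float64(0.49975662285741634)] out 0.06138360937191681 lat -0.0005388589699780621
out 0.06677252803520727 lat -0.00040563339657555015
out 0.06729949838853097 lat -0.0019813200258220805
```

Run:
```python
from post import *
M=np.array([.6813,.732]);d=np.array([.732,-.6813]);f=np.array([.5008,-.3586])
t=load('r1s');a=load('r1');b=load('r2')
X,e=tri((t,273.2,107.5),(a,323.6,256.6)); print(X,e,'out',(X[:2]-f)@M,'lat',(X[:2]-f)@d)
A=cv2.resize(t['frame'][65:135,240:300],(480,560),interpolation=cv2.INTER_CUBIC)
B=cv2.resize(b['frame'][205:275,332:372],(320,560),interpolation=cv2.INTER_CUBIC)
cv2.imwrite('pics/r2c.png',np.hstack([A,B])[:,:,::-1])
```

```text
[ 0.5418 -0.3134  0.1431] [np.float64(0.5288415588126008), np.float64(0.5288415588127564)] out 0.061044031262614866 lat -0.0007779328517831487
```

View pics/r2c.png

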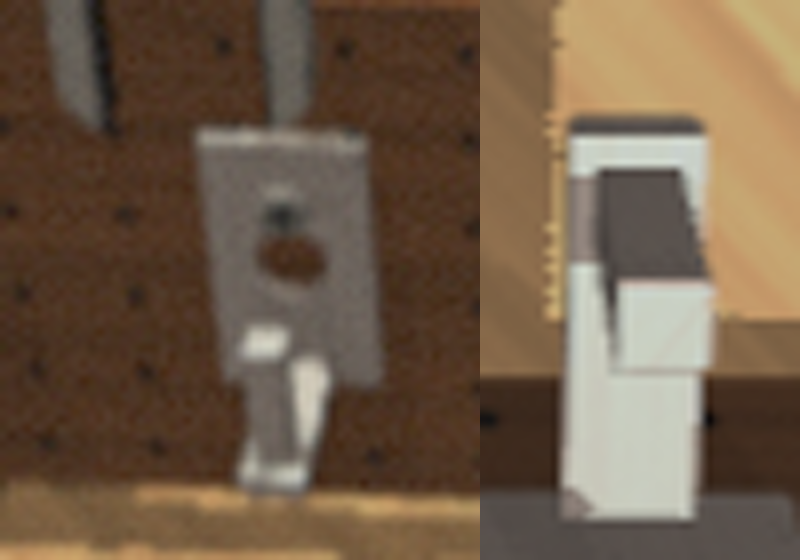

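Run:
```python
from post import *
M=np.array([.6813,.732]);d=np.array([.732,-.6813]);f=np.array([.5008,-.3586])
t=load('r1s');a=load('r1');b=load('r2')
for q in ([(t,272.7,107.1),(a,323.3,256.4),(b,354.6,245.2)],[(a,323.3,256.4),(b,354.6,245.2)],[(t,272.7,107.1),(b,354.6,245.2)]):
    X,e=tri(*q); print(X,np.round(e,2),'out',(X[:2]-f)@M,'lat',(X[:2]-f)@d)
# post foot on arm: dark face top in r2 (outer face foot)
for n,u,v in [('foot',(642-480)/8+332,170/8+205),('armtip',(638-480)/8+332,134/8+205)]:
    Y=plane(b,u,v,.143-.048); print(n,Y,(Y[:2]-f)@M,(Y[:2]-f)@d)
o=robot.get_obs();print(o['tool_pos'],o['ee_rot'])
```

```text
[ 0.5432 -0.3122  0.1459] [0.07 0.07 0.02] out 0.06288519840938014 lat -0.0005501459037434403
[ 0.5434 -0.312   0.1464] [0.02 0.02] out 0.06312133895174642 lat -0.0006128205431999475
[ 0.5433 -0.3122  0.1459] [0.04 0.04] out 0.0629052755139401 lat -0.0005230784698655291
foot [ 0.5465 -0.311   0.095 ] 0.06601086194678316 0.0010504684346286223
armtip [ 0.5501 -0.306   0.095 ] 0.07212545978064278 0.00024237992161896035
[ 0.5654 -0.2375  0.2801] [-3.1391  0.0009  0.823 ]
```

Three views agree to within 0.1 mm: post top at (0.543, -0.312, 0.146). The post leans 3 mm outward over its height, which is the natural sag in the screw gap. Next I go to the chrome spacer.

Call:
{"name": "step_arm", "arguments": {"plan": [[[-12, 290, 0, 0.48, 55], [-12, 290, 0, 0.48, 55], [-12, 290, 0, 0.48, 55], [-12, 290, 0, 0.48, 55], [-12, 290, 0, 0.48, 55], [-12, 290, 0, 0.48, 55], [-12, 290, 0, 0.48, 55], [-12, 290, 0, 0.48, 55]]]}}

```text
time: 14.72
tool_pos: [0.553, 0.0597, 0.2809]
ee_rot: [-3.139, -0.003, 1.313]
wrist_force: [0.3, -1.1, 0.8]
width: 0.0518
```

Call:
{"name": "step_arm", "arguments": {"plan": [[[-12, 202, -120, 0, 55], [-12, 202, -120, 0, 55], [-12, 202, -120, 0, 55], [-12, 202, -120, 0, 55], [-12, 202, -120, 0, 55], [-12, 202, -120, 0, 55], [-12, 202, -120, 0, 55], [-12, 202, -120, 0, 55]]]}}

```text
time: 15.38
tool_pos: [0.5408, 0.255, 0.1592]
ee_rot: [-3.138, 0.003, 1.306]
wrist_force: [-0.7, -0.4, 0.2]
width: 0.0515
```

Run:
```python
from post import *
s=snap('wrist','s1'); o=robot.get_obs(); print(o['tool_pos'],o['ee_rot'],o['width'])
P=[]
for n in ('w1','w3','s1'):
    s=load(n); u,v=proj(s,(.5417,.2545,.01)).astype(int); x0,y0=max(u-32,0),max(v-32,0)
    h=cv2.cvtColor(s['frame'],cv2.COLOR_RGB2HSV)[y0:v+33,x0:u+33]; 
    m=(h[:,:,1]<75).astype(np.uint8); cs,_=cv2.findContours(m,cv2.RETR_EXTERNAL,cv2.CHAIN_APPROX_NONE)
    c=max(cs,key=cv2.contourArea); x,y,w,hh=cv2.boundingRect(c); p=(s,x+w/2-.5+x0,y+hh/2-.5+y0); P.append(p); print(n,u,v,(x+x0,y+y0,w,hh),plane(*p,.01))
print(tri(*P)); print(tri(P[0],P[2])); cv2.imwrite('pics/s1.png',load('s1')['frame'][:,:,::-1])
```

```text
[0.5419 0.2543 0.161 ] [-3.1407  0.0019  1.3039] 0.05168132886862375
w1 347 170 (np.int64(333), np.int64(156), 29, 30) [0.5417 0.2546 0.01  ]
w3 371 31 (np.int64(354), 11, 34, 38) [0.5411 0.2561 0.01  ]
s1 324 182 (np.int64(308), np.int64(165), 32, 35) [0.5405 0.2549 0.01  ]
(array([0.541 , 0.2555, 0.0132]), [np.float64(0.5812084644894725), np.float64(0.2969407288630229), np.float64(0.32120530106885403)])
(array([0.5411, 0.2566, 0.0184]), [np.float64(0.2952966151260664), np.float64(0.2952966151259998)])
```

The spacer centre is at (0.541, 0.255). Mid-height triangulates to 13 mm against the expected 10, which is consistent. Descending.

Call:
{"name": "step_arm", "arguments": {"plan": [[[-1, 1, -40, 0, 55], [-1, 1, -80, 0, 55], [-1, 1, -120, 0, 55], [-1, 1, -135, 0, 55], [-1, 1, -135, 0, 55], [-1, 1, -135, 0, 55], [-1, 1, -135, 0, 55]]]}}

```text
time: 16.02
tool_pos: [0.5433, 0.2556, 0.0301]
ee_rot: [3.137, -0.003, 1.302]
wrist_force: [1.0, 0.6, 0.3]
width: 0.0515
```

Call:
{"name": "step_arm", "arguments": {"plan": [[[0, 0, -10, 0, 55], [0, 0, -18, 0, 55], [0, 0, -20, 0, 55], [0, 0, -20, 0, 55], [0, 0, -20, 0, 55]]]}}

```text
time: 16.43
tool_pos: [0.5406, 0.2561, 0.0069]
ee_rot: [-3.141, 0.0, 1.304]
wrist_force: [-0.3, 0.1, -0.0]
width: 0.0516
```

Call:
{"name": "step_arm", "arguments": {"plan": [[[0, -1, -3, 0, 55], [0, -1, -3, 0, 55], [0, -1, -3, 0, 0], [0, -1, -3, 0, 0], [0, -1, -3, 0, 0], [0, -1, -3, 0, 0], [0, -1, -3, 0, 0], [0, -1, -3, 0, 0]]]}}

```text
time: 17.1
tool_pos: [0.5408, 0.255, 0.0041]
ee_rot: [3.141, -0.0, 1.304]
wrist_force: [0.1, -0.9, -0.1]
width: 0.0151
```

Call:
{"name": "step_arm", "arguments": {"plan": [[[0, 0, 20, 0, 0], [0, 0, 60, 0, 0], [0, 0, 100, 0, 0], [0, 0, 140, 0, 0], [0, 0, 180, 0, 0], [0, 0, 200, 0, 0], [0, 0, 200, 0, 0]]]}}

```text
time: 17.68
tool_pos: [0.5436, 0.2561, 0.2119]
ee_rot: [3.13, -0.008, 1.304]
wrist_force: [-0.1, -0.9, 0.3]
width: 0.0002
```

Run:
```python
from post import *
s=snap('wrist','s2'); o=robot.get_obs(); print(o['tool_pos'],o['ee_rot'],o['width'])
t=snap('scene','s2s');p=o['tool_pos'];u,v=proj(t,p).astype(int);u2,v2=proj(s,p+[0,0,.01]).astype(int);print(u,v,u2,v2)
y0=max(v-50,0)
A=cv2.resize(t['frame'][y0:y0+100,u-50:u+50],(390,390),interpolation=cv2.INTER_CUBIC)
B=cv2.resize(s['frame'][v2-60:v2+40,u2-50:u2+50],(390,390),interpolation=cv2.INTER_CUBIC)
cv2.imwrite('pics/s2c.png',np.hstack([A,B])[:,:,::-1])
# ring center under tool from wrist mask
```

```text
[0.5424 0.2556 0.208 ] [ 3.1352 -0.0044  1.3038] 0.0006577257799956234
448 222 322 238
```

View pics/s2c.png

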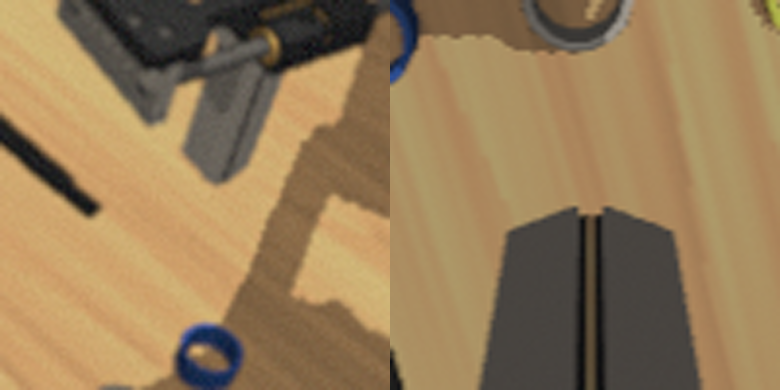

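The grasp missed. The jaws shut empty and the ring is still on the bench, visible at the top of the wrist crop. I've used all 12 viewed pictures, so from here I measure numerically. First I'll relocate the ring.

```bash
cat > ring.py <<'E'
from h import *
np.set_printoptions(precision=4,suppress=True)
def rings(s,X,r=70,sat=75,z=.010):
    u,v=proj(s,X).astype(int); x0,y0=max(u-r,0),max(v-r,0)
    h=cv2.cvtColor(s['frame'],cv2.COLOR_RGB2HSV)[y0:v+r,x0:u+r]; m=(h[:,:,1]<sat).astype(np.uint8)
    cs,_=cv2.findContours(m,cv2.RETR_EXTERNAL,cv2.CHAIN_APPROX_NONE); out=[]
    for c in cs:
        if cv2.contourArea(c)>60:
            x,y,w,hh=cv2.boundingRect(c); p=(s,x+w/2-.5+x0,y+hh/2-.5+y0); out.append((p,(int(x+x0),int(y+y0),w,hh),cv2.contourArea(c),plane(*p,z)))
    return out
E
python3 - <<'E'
from ring import *
for n,r in (('scene0',25),('s2s',60),('w1',40),('s1',40),('s2',110)):
    print(n,proj(load(n),[.541,.255,.01]))
    for q in rings(load(n),[.541,.255,.01],r): print('  ',q[1:])
t=snap('top','t2')
for n in ('top0','t2'):
    for q in rings(load(n),[.541,.255,.01],20,90): print(n,q[1:])
E
```

```text
scene0 [427.8567 280.3493]
   ((420, 271, 17, 18), 222.5, array([0.5392, 0.2538, 0.01  ]))
s2s [427.8567 280.3493]
   ((449, 317, 18, 17), 216.0, array([0.5727, 0.3614, 0.01  ]))
   ((420, 271, 17, 18), 221.5, array([0.5392, 0.2538, 0.01  ]))
w1 [346.4351 170.217 ]
   ((333, 156, 29, 30), 634.5, array([0.5417, 0.2546, 0.01  ]))
s1 [323.9004 181.8424]
   ((308, 165, 32, 35), 840.0, array([0.5405, 0.2549, 0.01  ]))
s2 [319.684  175.3085]
   ((265, 268, 13, 17), 109.0, array([0.4377, 0.1354, 0.01  ]))
   ((325, 231, 28, 54), 1114.5, array([0.5354, 0.1376, 0.01  ]))
   ((294, 231, 28, 54), 1125.5, array([0.4945, 0.149 , 0.01  ]))
   ((306, 161, 29, 30), 633.0, array([0.5413, 0.2547, 0.01  ]))
   ((305, 67, 30, 32), 704.0, array([0.5705, 0.3627, 0.01  ]))
top0 ((238, 219, 13, 12), 101.5, array([0.5404, 0.2533, 0.01  ]))
t2 ((238, 219, 12, 12), 95.0, array([0.5404, 0.2548, 0.01  ]))
t2 ((223, 207, 13, 37), 240.5, array([0.5402, 0.298 , 0.01  ]))
```

The ring has not moved by a pixel, so the fingers never touched it. I'll retry in smaller steps, checking width as the jaws close.

Call:
{"name": "step_arm", "arguments": {"plan": [[[0, 0, 0, 0, 55], [0, 0, 0, 0, 55], [0, 0, 0, 0, 55], [0, 0, -40, 0, 55], [0, 0, -80, 0, 55], [0, 0, -120, 0, 55], [0, 0, -150, 0, 55], [0, 0, -170, 0, 55]]]}}

```text
time: 18.5
tool_pos: [0.5374, 0.2538, 0.0284]
ee_rot: [-3.135, 0.005, 1.304]
wrist_force: [-0.5, -1.0, -0.2]
width: 0.0495
```

Call:
{"name": "step_arm", "arguments": {"plan": [[[0, 0, 0, 0, 55], [0, 0, -10, 0, 55], [0, 0, -20, 0, 55], [0, 0, -28, 0, 55], [0, 0, -30, 0, 55], [0, 0, -30, 0, 55], [0, 0, -30, 0, 55], [0, 0, -30, 0, 55]]]}}

```text
time: 19.17
tool_pos: [0.5414, 0.2553, 0.005]
ee_rot: [3.14, -0.001, 1.304]
wrist_force: [0.5, -0.3, 0.2]
width: 0.0519
```

Run:
```python
from ring import *
o=robot.get_obs(); print(o['tool_pos'],o['ee_rot'],o['width'],o['wrist_force'])
s=snap('wrist','d1'); t=snap('scene','d1s'); print(proj(s,[.541,.255,.01]),proj(s,o['tool_pos']),proj(t,o['tool_pos']))
for q in rings(s,[.541,.255,.01],60): print(q[1:])
for q in rings(t,[.541,.255,.01],30): print('scene',q[1:])
# coarse text view: sat/gray classes around ring in wrist image
h=cv2.cvtColor(s['frame'],cv2.COLOR_RGB2HSV); u,v=proj(s,[.541,.255,.01]).astype(int); 
for y in range(v-45,v+46,3): print(''.join('#' if h[y,x,2]<70 else 'o' if h[y,x,1]<75 else '.' for x in range(u-84,u+84,2)))
```

```text
[0.5414 0.2553 0.005 ] [ 3.14   -0.001   1.3038] 0.05193637024611001 [ 0.4664 -0.309   0.1839]
[323.1548 237.6862] [323.6   234.226] [427.3895 281.749 ]
((366, 231, 17, 66), 757.5, array([0.569 , 0.2279, 0.01  ]))
((263, 231, 17, 66), 810.5, array([0.5024, 0.2462, 0.01  ]))
((295, 208, 57, 62), 2672.5, array([0.5408, 0.2545, 0.01  ]))
scene ((397, 250, 60, 39), 1270.5, array([0.5215, 0.2339, 0.01  ]))
....................................................................................
....................................................................................
....................................................................................
....................................................................................
....................................................................................
....................................................................................
......................................#########o....................................
...................................###############..................................
...............
[... 1239 characters left out ...]
######ooooooooooo...
.##ooooooooooo#######...........oooo#############oooo...........#######oooooooooo...
.##ooooooooooo######..............ooooo######oooooo..............######ooooooooooo..
.#ooooooooooo#######.................ooooooooooo.................#######ooooooooooo.
.ooooooooooo#######...............................................######oooooooooooo
oooooooooooo#######...............................................#######ooooooooooo
ooooooooooo########...............................................########oooooooooo
ooooooooooo#######.................................................#######oooooooooo
oooooooooo########.................................................########ooooooooo
```

The text view shows the ring centred between the fingers. Closing now, with a width check.

Call:
{"name": "step_arm", "arguments": {"plan": [[[0, 0, -1, 0, 0], [0, 0, -1, 0, 0], [0, 0, -1, 0, 0]]]}}

```text
time: 19.52
tool_pos: [0.5407, 0.255, 0.0031]
ee_rot: [3.141, 0.0, 1.304]
wrist_force: [0.7, -0.3, 0.0]
width: 0.0354
```

```bash
cat >> ring.py <<'E'
def txt(s,X,du=84,dv=45,sx=2,sy=3,dark=70,sat=75):
    h=cv2.cvtColor(s['frame'],cv2.COLOR_RGB2HSV); u,v=proj(s,X).astype(int)
    for y in range(max(v-dv,0),min(v+dv+1,400),sy): print(''.join('#' if h[y,x,2]<dark else 'o' if h[y,x,1]<sat else '.' for x in range(max(u-du,0),min(u+du,640),sx)))
E
python3 - <<'E'
from ring import *
o=robot.get_obs(); print(o['tool_pos'],o['width'],o['wrist_force'])
s=snap('wrist','d2'); txt(s,[.541,.255,.01],60,42); o=robot.get_obs(); print(o['tool_pos'],o['width'],o['wrist_force'])
E
```

```text
[0.5407 0.255  0.0031] 0.03543939078500048 [ 0.6805 -0.3429  0.0008]
............................................................
............................................................
............................................................
............................................................
............................................................
........................o###########........................
......................o###############o.....................
....................o###################....................
...................o#####ooooooooooo#####...................
...................###ooooooo..oooooooo###..................
..................##oooo............ooooo##.................
.................##ooo.................ooo#.................
...........ooo...#ooo...................oooo..ooo...........
.......oooooo##..ooo.....................ooo###oooooo.......
....ooooooooo##.ooo#.....................#oo###ooooooooo....
...oooooooooo##.ooo#o...................##ooo##oooooooooo...
...ooooooooo###.ooo##..................o##ooo###ooooooooo...
..oooooooooo###.ooo####...............####ooo###oooooooooo..
..ooooooooo####..oo######...........#####ooo####oooooooooo..
.oooooooooo####..ooo#####################ooo#####oooooooooo.
ooooooooooo####...ooo###################ooo.#####ooooooooooo
oooooooooo#####....ooo#################ooo...#####oooooooooo
oooooooooo#####.....oooo#############oooo....#####oooooooooo
oooooooooo#####.......oooooo#####oooooo......#####oooooooooo
ooooooooo#####...........ooooooooooo..........#####ooooooooo
ooooooooo#####................................#####ooooooooo
oooooooo######................................#####ooooooooo
oooooooo######................................######oooooooo
oooooooo#####..................................#####oooooooo
[0.5407 0.255  0.0031] 0.031109530433835738 [0.6122 0.3602 0.2372]
```

Run:
```python
from ring import *
s=snap('wrist','d3'); txt(s,[.541,.255,.01],60,42); o=robot.get_obs(); print(o['tool_pos'],o['width'],o['wrist_force'],o['wrist_torque'])
```

```text
............................................................
............................................................
............................................................
............................................................
............................................................
........................o###########........................
......................o###############......................
....................o###################....................
...................o#####ooooooooooo#####...................
...................###ooooooo..oooooooo###..................
..................##oooo............ooooo##.................
.................##ooo.................ooo#.................
.............ooo.#ooo...................ooooooo.............
........ooooooo##ooo.....................oo##oooooo.........
......ooooooooo##oo#.....................#o##ooooooooo......
.....ooooooooo###oo#o...................##o###ooooooooo.....
.....ooooooooo###oo##..................o##o###ooooooooo.....
....oooooooooo###oo####...............####o###oooooooooo....
....ooooooooo####oo######...........#####oo####ooooooooo....
...oooooooooo####ooo#####################oo####oooooooooo...
..ooooooooooo####.ooo###################ooo####ooooooooooo..
..oooooooooo#####..ooo#################ooo.#####oooooooooo..
.ooooooooooo#####...oooo#############oooo..#####ooooooooooo.
.ooooooooooo####......oooooo#####oooooo.....####ooooooooooo.
ooooooooooo#####.........ooooooooooo........#####ooooooooooo
ooooooooooo#####............................#####ooooooooooo
ooooooooooo#####............................#####ooooooooooo
oooooooooo#####..............................#####oooooooooo
oooooooooo#####..............................#####oooooooooo
[0.5407 0.255  0.003 ] 0.027355762925852616 [-0.0282 -0.2262  0.076 ] [-0.0984  0.0488 -0.0128]
```

Width has reached 27 mm with no force and no ring motion, so at this height the tips don't bear on the ring. I'll open, go lower while watching force, and close again.

Call:
{"name": "step_arm", "arguments": {"plan": [[[0, 0, 0, 0, 55], [0, 0, 0, 0, 55], [0, 0, 0, 0, 55], [0, 0, -1, 0, 55], [0, 0, -2, 0, 55], [0, 0, -3, 0, 55], [0, 0, -3, 0, 55]]]}}

```text
time: 20.2
tool_pos: [0.5404, 0.2549, -0.0004]
ee_rot: [-3.141, 0.0, 1.304]
wrist_force: [-0.6, -0.4, -0.2]
width: 0.0517
```

Call:
{"name": "step_arm", "arguments": {"plan": [[[0, 0, -1, 0, 55], [0, 0, -2, 0, 55], [0, 0, -2, 0, 55], [0, 0, -2, 0, 55]]]}}

```text
time: 20.53
tool_pos: [0.5406, 0.255, -0.0021]
ee_rot: [-3.142, 0.0, 1.304]
wrist_force: [-0.5, -0.6, -0.0]
width: 0.052
```

At z = -2 mm there is still no bench contact, so the real tips sit higher than the reported TCP. I'll keep probing down in small steps.

Call:
{"name": "step_arm", "arguments": {"plan": [[[0, 0, -1, 0, 55], [0, 0, -2, 0, 55], [0, 0, -3, 0, 55], [0, 0, -3, 0, 55], [0, 0, -3, 0, 55]]]}}

```text
time: 20.95
tool_pos: [0.5406, 0.255, -0.0052]
ee_rot: [-3.141, 0.0, 1.304]
wrist_force: [-0.3, -0.2, -0.0]
width: 0.0514
```

Run:
```python
from ring import *
o=robot.get_obs(); print(o['tool_pos'],o['width'],o['wrist_force'],o['joint_positions'])
s=snap('wrist','d4'); txt(s,[.541,.255,.01],80,50); t=snap('scene','d4s'); print(proj(t,o['tool_pos'])); txt(t,[.541,.255,.03],50,36,1,2)
```

```text
[ 0.5406  0.255  -0.0052] 0.05136723367054901 [-0.3065 -0.1516 -0.0255] [ 0.3459  0.3008  1.5075 -0.      1.3335  0.6129]
................................................................................
................................................................................
................................................................................
................................................................................
................................................................................
................................................................................
................................................................................
....................................#########o..................................
.................................###############................................
...............................###################..............................
.............................o########ooooo########.............................
.............................####ooooooooooooooo####............................
......
[... 4832 characters left out ...]
..............................................................................................
....................................................................................................
....................................................................................................
....................................................................................................
....................................................................................................
....................................................................................................
....................................................................................................
```

In the wrist image the tip edge sits where a point about 20 mm above the reported TCP would. So the physical fingertips appear to end well short of the TCP. I'll continue down, force-guarded.

Call:
{"name": "step_arm", "arguments": {"plan": [[[0, 0, -1, 0, 55], [0, 0, -2, 0, 55], [0, 0, -3, 0, 55], [0, 0, -4, 0, 55], [0, 0, -4, 0, 55], [0, 0, -4, 0, 55]]]}}

```text
time: 21.55
tool_pos: [0.5406, 0.255, -0.0091]
ee_rot: [-3.142, 0.0, 1.304]
wrist_force: [0.0, -0.3, -0.6]
width: 0.0517
```

Call:
{"name": "step_arm", "arguments": {"plan": [[[0, 0, -1, 0, 55], [0, 0, -2, 0, 55], [0, 0, -3, 0, 55], [0, 0, -3, 0, 55], [0, 0, -3, 0, 55]]]}}

```text
time: 21.97
tool_pos: [0.5406, 0.255, -0.0121]
ee_rot: [-3.141, 0.0, 1.304]
wrist_force: [0.2, -0.6, 0.2]
width: 0.0513
```

Confirmed: no contact at -12 mm reported. Closing here in small portions.

Call:
{"name": "step_arm", "arguments": {"plan": [[[0, 0, 0, 0, 0], [0, 0, 0, 0, 0], [0, 0, 0, 0, 0], [0, 0, 0, 0, 0], [0, 0, 0, 0, 0]]]}}

```text
time: 22.38
tool_pos: [0.5408, 0.255, -0.0119]
ee_rot: [3.141, -0.0, 1.304]
wrist_force: [-0.2, -0.3, 0.4]
width: 0.0346
```

Call:
{"name": "step_arm", "arguments": {"plan": [[[0, 0, 0, 0, 0], [0, 0, 0, 0, 0], [0, 0, 3, 0, 0], [0, 0, 6, 0, 0], [0, 0, 6, 0, 0], [0, 0, 6, 0, 0]]]}}

```text
time: 22.88
tool_pos: [0.541, 0.2551, -0.0055]
ee_rot: [3.141, -0.001, 1.304]
wrist_force: [0.8, -0.2, 0.5]
width: 0.0348
```

Run:
```python
from ring import *
o=robot.get_obs(); print(o['tool_pos'],o['width'],o['wrist_force'])
s=snap('wrist','d5'); txt(s,[.541,.255,.01],60,50)
```

```text
[ 0.541   0.2551 -0.0055] 0.034753981623374765 [ 0.8359 -0.2281  0.4824]
............................................................
............................................................
............................................................
............................................................
............................................................
............................................................
............................................................
............................................................
.........................o##########........................
......................o###############......................
....................o###################o...................
...................##########oo##########o..................
..................#####oooooooooooooo#####o.................
..........oooo##.o###ooooooo....oooooooo###o.#ooooo.........
......oooooooo##.##ooooo.............ooooo##.##oooooooo.....
....oooooooooo####oooo.................oooo#.##ooooooooo....
....ooooooooo####ooo.....................ooo####ooo
[... 346 characters left out ...]
.....o######oo#####oooooooooo
ooooooooooo#####ooo#########o.oooo########ooo#####oooooooooo
oooooooooo#####.oooo######################ooo.#####ooooooooo
oooooooooo#####..ooo####################oooo..#####ooooooooo
ooooooooo######...oooo#################oooo...#####ooooooooo
ooooooooo#####......oooo############ooooo......#####oooooooo
ooooooooo#####........oooooooooooooooooo.......#####oooooooo
oooooooo######...........ooooooooooo...........######ooooooo
oooooooo######.................................######ooooooo
oooooooo#####...................................#####ooooooo
ooooooo######...................................######oooooo
ooooooo######...................................######oooooo
```

The ring is now held at 34.8 mm and lifted. I note that the ring bottom is at reported TCP + 12 mm. Carrying it to the post.

Call:
{"name": "step_arm", "arguments": {"plan": [[[0, 0, 10, 0, 0], [0, 0, 30, 0, 0], [0, 0, 60, 0, 0], [0, 0, 90, 0, 0], [0, 0, 120, 0, 0], [0, -15, 150, 0, 0], [0, -40, 180, 0, 0], [0, -70, 200, 0, 0]]]}}

```text
time: 23.6
tool_pos: [0.5414, 0.1857, 0.1984]
ee_rot: [3.137, -0.003, 1.307]
wrist_force: [1.0, -0.5, 0.7]
width: 0.0348
```

Call:
{"name": "step_arm", "arguments": {"plan": [[[0, -30, 0, -0.06, 0], [0, -60, 0, -0.12, 0], [0, -90, 0, -0.18, 0], [0, -120, 0, -0.24, 0], [0, -150, 0, -0.3, 0], [0, -180, 0, -0.36, 0], [0, -210, 0, -0.42, 0], [0, -240, 0, -0.48, 0]]]}}

```text
time: 24.27
tool_pos: [0.5404, -0.0564, 0.1949]
ee_rot: [3.141, -0.001, 0.821]
wrist_force: [-0.2, -0.8, -0.4]
width: 0.0347
```

Call:
{"name": "step_arm", "arguments": {"plan": [[[6, -30, 0, 0, 0], [12, -60, 0, 0, 0], [18, -90, 0, 0, 0], [24, -120, 0, 0, 0], [30, -150, 0, 0, 0], [36, -180, 0, 0, 0], [40, -200, 0, 0, 0], [40, -200, 0, 0, 0]]]}}

```text
time: 24.93
tool_pos: [0.5804, -0.2592, 0.1935]
ee_rot: [3.141, 0.002, 0.819]
wrist_force: [-0.6, -0.2, -0.4]
width: 0.0347
```

Run:
```python
from ring import *
o=robot.get_obs(); print(o['tool_pos'],o['ee_rot'],o['width'],o['wrist_force'])
s=snap('wrist','e1'); p=o['tool_pos']; txt(s,p+[0,0,.02],60,60)
print('post top proj',proj(s,[.5432,-.3122,.1457]),'ring centre proj',proj(s,p+[0,0,.022]))
```

```text
[ 0.5804 -0.2592  0.1935] [3.1411 0.0016 0.819 ] 0.03465305491206987 [-0.6405 -0.1556 -0.3573]
............................................................
............................................................
............................................................
............................................................
............................................................
............................................................
............................................................
............................................................
............................................................
............................................................
.............................#..............................
........................############........................
.....................o################o.....................
...................o####################....................
..................o#######oooooooo#######...................
.............o....####oooooooooooooooo####....o.............
........oooooo#..###ooooo....
[... 866 characters left out ...]
.....#####ooooooooo
oooooooo#############ooooooooooooooooooo.###########oooooooo
oooooooo#################.oooooooooooooo.###########oooooooo
ooooooo#######################oooooooooo#############ooooooo
ooooooo#######################oooooooooo#############ooooooo
ooooooo#######################oooooooooo#############ooooooo
oooooo########################oooooooooo##############oooooo
oooooo########################oooooooooo##############oooooo
ooooo#################oooooooooooooooooooooooooo######oooooo
ooooo#################oooooooooooooooooooooooooo#######ooooo
ooooo#################oooooooooooooooooooooooooo#######ooooo
post top proj [334.4665 281.0772] ring centre proj [324.7287 247.7766]
```

The ring is held and the bracket still hangs, with the arm visible below. Moving over the post.

Call:
{"name": "step_arm", "arguments": {"plan": [[[-8, -12, 0, 0, 0], [-16, -24, 0, 0, 0], [-24, -36, 0, 0, 0], [-32, -46, -5, 0, 0], [-37, -53, -15, 0, 0], [-37, -53, -25, 0, 0], [-37, -53, -25, 0, 0], [-37, -53, -25, 0, 0]]]}}

```text
time: 25.65
tool_pos: [0.543, -0.3071, 0.1671]
ee_rot: [-3.138, -0.0, 0.824]
wrist_force: [-0.5, 0.0, -0.4]
width: 0.0346
```

Run:
```python
from ring import *
o=robot.get_obs(); print(o['tool_pos'],o['ee_rot'],o['width'],o['wrist_force'])
s=snap('wrist','e2'); p=o['tool_pos']; txt(s,p+[0,0,.02],50,45)
print('post top proj',proj(s,[.5432,-.3122,.1457]),'ring centre proj',proj(s,p+[0,0,.022]))
M=np.array([.6813,.732]);d=np.array([.732,-.6813]);f=np.array([.5008,-.3586]); print((p[:2]-f)@M,(p[:2]-f)@d)
```

```text
[ 0.543  -0.3071  0.1671] [-3.1382 -0.      0.8239] 0.034550524052920036 [-0.4757  0.0462 -0.4106]
......................oooooooooooo................
......................oooooooooooo................
......................oooooooooooo................
......................oooooooooooo................
......................oooooooooooo................
......................oooooooooooo................
..................o############ooo................
................o#####ooo########o................
..............o####oooo############...............
.............o###ooooooooooooo######..............
........o....##oooooooooooooooooo####....o........
...oooooo#..#ooooooo..ooooooooooooo###..#ooooo....
oooooooo##.##ooooo....ooooooooooooooo#o.#ooooooooo
oooooooo####oooo......oooooooooooooooo####oooooooo
oooooooo###oooo#######oooooooooooo.oooo###oooooooo
ooooooo###oooo########oooooooooooo##oooo###ooooooo
ooooooo###ooo#########oooooooooooo###ooo###ooooooo
ooooooo###ooo#########oooooooooooo###ooo###ooooooo
oooooo####ooo#########oooooooooooo###ooo####oooooo
oooooo####ooo#########ooooooooooo####ooo####oooooo
ooooo#####ooo########ooooooooo#######ooo####oooooo
ooooo#####oooo######################oooo#####ooooo
ooooo######ooo#####################ooooo#####ooooo
oooo########oooo##############oo##oooooo######oooo
oooo########oooooo##########oooooooooooo######oooo
oooo########ooooooooo####oooooooooooooooo#####oooo
ooo########oooooooooooooooooooooooooooooo######ooo
ooo########oooooooooooooooooooooooooooooo######ooo
oo#########ooooooooooooooooooooooooooooooo#####ooo
oo#########ooooooooooo.##########.oooooooo######oo
oo########ooooooooooo##############ooooooo######oo
post top proj [329.3906 227.0011] ring centre proj [324.5789 247.736 ]
0.0663981115761368 -0.004207866470075822
```

Call:
{"name": "step_arm", "arguments": {"plan": [[[0, -5, 0, 0, 0], [0, -5, 0, 0, 0], [0, -5, 0, 0, 0], [0, -5, 0, 0, 0]]]}}

```text
time: 26.03
tool_pos: [0.5441, -0.313, 0.1694]
ee_rot: [3.141, -0.0, 0.824]
wrist_force: [-0.5, -0.1, 1.0]
width: 0.0352
```

Run:
```python
from ring import *
o=robot.get_obs(); s=snap('wrist','e3'); o=robot.get_obs();p=o['tool_pos']; print(p,o['ee_rot'],o['width'],o['wrist_force'])
M=np.array([.6813,.732]);d=np.array([.732,-.6813]);f=np.array([.5008,-.3586]); print((p[:2]-f)@M,(p[:2]-f)@d)
```

```text
[ 0.544  -0.3129  0.1693] [ 3.141  -0.0001  0.8241] 0.03481804954955373 [-0.4243 -0.331  -0.9123]
0.06288442448990565 0.0004768836313784155
```

Call:
{"name": "step_arm", "arguments": {"plan": [[[-1, 0, -10, 0, 0], [-1, 0, -20, 0, 0], [-1, 0, -30, 0, 0], [-1, 0, -40, 0, 0], [-1, 0, -45, 0, 0], [-1, 0, -45, 0, 0], [-1, 0, -45, 0, 0]]]}}

```text
time: 26.67
tool_pos: [0.5424, -0.3128, 0.1232]
ee_rot: [-3.14, 0.0, 0.824]
wrist_force: [-0.4, -0.4, 0.5]
width: 0.0349
```

Call:
{"name": "step_arm", "arguments": {"plan": [[[0, -1, -8, 0, 0], [0, -1, -16, 0, 0], [-1, -1, -24, 0, 0], [-1, -1, -30, 0, 0], [-1, -1, -30, 0, 0], [-1, -1, -30, 0, 0]]]}}

```text
time: 27.17
tool_pos: [0.5413, -0.3137, 0.0931]
ee_rot: [-3.14, 0.0, 0.824]
wrist_force: [-0.3, 0.7, -1.1]
width: 0.0344
```

Call:
{"name": "step_arm", "arguments": {"plan": [[[0, 0, -2, 0, 0], [0, 0, -4, 0, 0], [0, 0, -5, 0, 0], [0, 0, -5, 0, 0], [0, 0, -5, 0, 0]]]}}

```text
time: 27.58
tool_pos: [0.5418, -0.314, 0.0891]
ee_rot: [3.141, -0.0, 0.824]
wrist_force: [0.3, 0.7, -0.7]
width: 0.0346
```

Call:
{"name": "step_arm", "arguments": {"plan": [[[0, 0, -1, 0, 0], [0, 0, -2, 0, 0], [0, 0, -2, 0, 0], [0, 0, -2, 0, 0]]]}}

```text
time: 27.92
tool_pos: [0.5417, -0.3139, 0.0869]
ee_rot: [-3.141, 0.0, 0.824]
wrist_force: [-0.1, 0.2, 0.1]
width: 0.0349
```

Call:
{"name": "step_arm", "arguments": {"plan": [[[0, 0, -1, 0, 0], [0, 0, -2, 0, 0], [0, 0, -2, 0, 0], [0, 0, -2, 0, 0]]]}}

```text
time: 28.25
tool_pos: [0.5416, -0.3139, 0.0848]
ee_rot: [-3.141, 0.0, 0.824]
wrist_force: [0.7, -0.3, -0.3]
width: 0.0349
```

Call:
{"name": "step_arm", "arguments": {"plan": [[[0, 0, -1, 0, 0], [0, 0, -2, 0, 0], [0, 0, -2, 0, 0], [0, 0, -2, 0, 0]]]}}

```text
time: 28.58
tool_pos: [0.5416, -0.3139, 0.0828]
ee_rot: [-3.141, 0.0, 0.824]
wrist_force: [0.4, -0.3, -0.1]
width: 0.0345
```

Run:
```python
from ring import *
o=robot.get_obs(); s=snap('wrist','e4'); p=o['tool_pos']; print(p,o['width'],o['wrist_force'])
txt(s,p+[0,0,.02],50,45); print(proj(s,p+[0,0,.02]))
```

```text
[ 0.5416 -0.3139  0.0828] 0.03447320623699979 [ 0.4251 -0.3186 -0.13  ]
..................................................
..................................................
..................................................
..................................................
..................................................
........................oo........................
..................#############ooo................
................o#################o...............
..............o####################o..............
.............########oooooooo#######o.............
........o....####oooooooooooooooo####o...o........
...oooooo#..###oooooooooooooooooooo###..#ooooo....
oooooooo##.##oooooooooooooooooooooooo##.##oooooooo
oooooooo####oooo.ooooooooooooooooooooo####oooooooo
oooooooo###ooo...oooooooooooooooooooooo###oooooooo
ooooooo###oooo...oooooooooooooooooo.oooo###ooooooo
ooooooo###ooo#...oooooooooooooooooo.#ooo###ooooooo
oooooo####ooo##..oooooooooooooooooo##ooo###ooooooo
oooooo####ooo###.ooooooooooooooooo###ooo####oooooo
oooooo####ooo####oooooooooooooooo####ooo####oooooo
ooooo#####ooo######oooooooooooooo####ooo#####ooooo
ooooo#####oooo#####oooooooooooooo###oooo#####ooooo
ooooo#####.ooo#####ooooooooooooooo##ooo.#####ooooo
oooo#####...oooo###ooooooooooooooooooo...#####oooo
oooo#####....oooo##oooooooooooooooooo....#####oooo
ooo############oooooooooooooooooooo...########oooo
ooo#############oooooooooooooooooo.############ooo
ooo##############.oooooooooooooooo.############ooo
oo################oooooooooooooooo##############oo
oo################oooooooooooooooo##############oo
oo################oooooooooooooooo##############oo
[324.6771 246.3334]
```

The post is inside the ring and there is no contact yet. Lowering on.

Call:
{"name": "step_arm", "arguments": {"plan": [[[0, 0, -1, 0, 0], [0, 0, -2, 0, 0], [0, 0, -2, 0, 0], [0, 0, -2, 0, 0]]]}}

```text
time: 28.97
tool_pos: [0.542, -0.3139, 0.0817]
ee_rot: [3.141, -0.0, 0.824]
wrist_force: [0.2, 1.0, 2.8]
width: 0.0346
```

Call:
{"name": "step_arm", "arguments": {"plan": [[[0, 0, -1, 0, 0], [0, 0, -2, 0, 0], [0, 0, -2, 0, 0], [0, 0, -2, 0, 0]]]}}

```text
time: 29.3
tool_pos: [0.5424, -0.3138, 0.0806]
ee_rot: [3.14, -0.001, 0.824]
wrist_force: [-0.6, 2.3, 6.9]
width: 0.0349
```

Contact: 6.9 N up at z ≈ 0.081, so the ring is on the arm. I ease off, release and retreat.

Call:
{"name": "step_arm", "arguments": {"plan": [[[0, 0, 2, 0, 0], [0, 0, 2, 0, 45], [0, 0, 2, 0, 50], [0, 0, 2, 0, 50], [0, 0, 2, 0, 50], [0, 0, 2, 0, 50]]]}}

```text
time: 29.8
tool_pos: [0.5415, -0.3139, 0.0804]
ee_rot: [-3.141, 0.0, 0.824]
wrist_force: [0.4, -0.4, -0.3]
width: 0.0472
```

Call:
{"name": "step_arm", "arguments": {"plan": [[[0, 0, 20, 0, 50], [0, 0, 50, 0, 50], [5, 5, 85, 0, 50], [20, 20, 120, 0, 50], [40, 42, 150, 0, 50], [48, 52, 170, 0, 50], [48, 52, 170, 0, 50], [48, 52, 170, 0, 50]]]}}

```text
time: 30.47
tool_pos: [0.5903, -0.2621, 0.2519]
ee_rot: [3.139, 0.0, 0.825]
wrist_force: [-0.2, 0.6, -0.6]
width: 0.0471
```

Run:
```python
from ring import *
o=robot.get_obs(); print(o['tool_pos'],o['width'],o['wrist_force'])
s=snap('wrist','f1'); t=snap('scene','f1s'); txt(s,[.542,-.313,.11],60,54,2,3,95); print(proj(s,[.542,-.313,.0935]))
txt(t,[.535,-.32,.12],34,46,1,2,60,60)
b=load('r1s'); g=lambda x:x['frame'][135:].astype(int)
D=np.abs(t['frame'].astype(int)-load('scene0')['frame']).max(2)>60
n,l,st,c=cv2.connectedComponentsWithStats(D.astype(np.uint8)); print([st[i].tolist() for i in range(1,n) if st[i][4]>25])
```

```text
[ 0.5903 -0.2621  0.2519] 0.04707746640892942 [-0.2258  0.618  -0.6434]
............................................................
............................................................
............................................................
............................................................
............................................................
............................................................
............................................................
............................................................
............................................................
............................................................
............................................................
............................................................
............................................................
...........................########.........................
.........................###########........................
......#####.............##ooo###ooo##..............#####....
.o#########............#ooooo#####ooo#.............#
[... 4197 characters left out ...]
..................
....................................................................
....................................................................
....................................................................
....................................................................
[[244, 0, 32, 25, 611], [499, 0, 52, 60, 1638], [562, 0, 54, 91, 1784], [213, 31, 10, 14, 60], [291, 33, 7, 13, 55], [243, 43, 7, 17, 68], [271, 46, 7, 12, 58], [272, 58, 7, 6, 31], [453, 73, 20, 37, 497], [265, 81, 21, 6, 57], [482, 94, 79, 82, 2999], [269, 105, 13, 16, 88], [544, 119, 96, 130, 3307], [275, 131, 193, 39, 3141], [332, 171, 23, 40, 539], [349, 200, 11, 22, 134], [419, 272, 18, 17, 153]]
```

The final views show the ring around the foot of the post and the plate hanging upright. In the bench difference mask, the only changes are the spacer and bracket spots and the arm with its shadow. I'll back off a little, check that it's at rest, and hand in.

Call:
{"name": "step_arm", "arguments": {"plan": [[[20, 20, 20, 0, 50], [20, 20, 20, 0, 50], [20, 20, 20, 0, 50], [20, 20, 20, 0, 50], [20, 20, 20, 0, 50], [20, 20, 20, 0, 50], [20, 20, 20, 0, 50], [20, 20, 20, 0, 50]]]}}

```text
time: 31.23
tool_pos: [0.6093, -0.2424, 0.2707]
ee_rot: [-3.141, 0.0, 0.823]
wrist_force: [-0.6, 0.1, -0.8]
width: 0.0465
```

Run:
```python
from ring import *
a=load('f1s'); t=snap('scene','f2s'); D=np.abs(t['frame'].astype(int)-a['frame']).max(2)[80:130,262:300]; print('changed px on bracket/ring',(D>40).sum())
s=snap('wrist','f2')
for z in (.1135,.1335): # ring top rim if seated / 20 mm higher: expected width
    print(z,[proj(s,np.array([.5415,-.3139,z])+np.r_[k*.018*np.array([.732,-.6813]),0]) for k in (-1,1)])
txt(s,[.5415,-.3139,.1135],40,36,1,2,60)
print(robot.get_obs()['time']); print(robot.close_job())
```

```text
changed px on bracket/ring 1
0.1135 [array([308.0455, 259.132 ]), array([337.4947, 259.2007])]
0.1335 [array([307.293 , 267.0397]), array([338.2432, 267.111 ])]
................................................................................
................................................................................
................................................................................
................................................................................
................................................................................
................................................................................
##..............................................................................
##..............................................................................
##..............................................................................
##................................ooooooooooooooo...............................
##..............................oooooooooooooooooo..............................
##............................oooooooooooooooooo
[... 1417 characters left out ...]
...............#.#......##oooooooooooooooooo#######......................
.................................oooooooooooooooooo.#.#..#......................
..........#######################oooooooooooooooooo########..........#.#.#..####
...........#####.###..ooooo......oooooooooooooooooo.....o.oooo.................#
.....................oooooooooooooooooooooooooooooooooooooooooo.................
....................ooooooooooooooooooooooooooooooooooooooooooo.................
..........#.........ooooooooooooooooooooooooooooooooooooooooooo.................
......#############.oooooooooooooooooooooooooooooooooooooooooooo.....#...##..#.#
31.3333
the job is handed in; nothing more can be done
None
```

The aluminium bracket hangs on the screw and the taller chrome spacer sits over its post, down on the arm. I handed the job in at 31.3 s.

**Bracket:** I passed the keyhole over the screw head and pulled it down until the slot stopped on the neck. That stop came at the predicted height, with about 9 N of contact force. After release it hung by itself, upright, with the post top leaning about 3 mm outward, which fits the play behind the screw head.

**Spacer:** I lowered it over the post until it met the arm with about 7 N, then let go. In the last wrist view the ring is 29 px wide, against 29.4 px expected if fully seated. It lies at the seated rows and not those 20 mm higher. Over the last 0.8 s before hand-in, 1 pixel changed at the bracket and spacer.

**Bench:** A before-and-after comparison showed changes only where the bracket and spacer had stood, plus the arm and its shadow.

**What failed or disagreed:**
- The first spacer grasp closed empty and moved nothing. The fingertips end about 17–20 mm short of the reported tool point, so I re-gripped lower, watching the force.
- My three-view post height was about 4 mm higher than where the spacer actually met the arm. The contact height agreed with the screw measurement instead.
- I had used all 12 picture views by the first grasp, so later checks used masks, projections and text renderings of the images.

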